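# Push the carton of clay cats home in the packing bay

### The arm

A 6-joint arm with a two-finger parallel gripper is mounted at the origin on the work surface. World frame = base frame: x ahead of the robot, y to its left, z up, the work surface at z = 0. Lengths are in m, angles in rad, forces in N, time in s.
With the tool pointing down it reaches from about 0.35 to 0.775 m from the base axis. Payload 5.5 kg.
Tool frame: the origin (TCP) lies between the finger pads; the fingertips stand 8 mm ahead of it and the grasp point (between the pads) lies 11 mm behind it (manip.nose_length is the distance from the TCP to the fingertips, in m); z points along the fingers, x is the direction in which the jaws open and shut, and the axes are right-handed (so a half turn about z gives the same grasp; the last joint's range is limited). The gripper opens to 85 mm and grips with 20 to 120 N. Pads are 22 mm wide; open, the fingers measure 114 mm over their backs; the gripper's body (76 mm by 85 mm) begins 54 mm behind the grasp point. The pads swing forward as they close: fully open they stand 13 mm farther back than shut.
Start: joints at [-1.387, 0.313, 0.046, 1.304, 0, 1.431], TCP at [0.183, -0.545, 0.239] pointing down, gripper open.
Joint ranges: [-2.76, 2.76], [-0.86, 1.69], [-1.03, 1.26], [-2.2, 2.34], [-1.47, 1.5], [-3.14, 3.14]. Speed limits (rad/s): [2.57, 2.57, 3.14, 3.14, 3.14, 3.14].

### API

Orientations are given as a rotation vector (axis times angle).
In Python, from station import manip gives the robot as it stands.
- The arm moves only by the tool send_rows, never from a script. Its argument "deltas" is a list of rows, each an object of numbers: "dx", "dy", "dz": the shift along the tool's x, y, z in mm; "wx", "wy", "wz": the turn, a rotation vector about the tool's x, y, z in degrees. A call has exactly 5 rows; each row is the pose to reach, as a shift and turn from the pose commanded when the call began, along the tool's axes at that moment; what a row does not reach only later rows make up. A row lasts 1/8 s, in which the tool goes at most 62.5 mm and 10.7 degrees, less where a joint would pass 70% of its speed; a pose out of reach is approached as far as the arm can. A call with a gripper value outside its range is refused whole. "hand" is the finger opening in mm, from 0 to 85.4, set as the call begins (left out, the last holds). The fingers move at their own pace and stop on an object; "grip_force" is the grip in N (left out, the last holds). Time passes only in rows, so rows that repeat a pose let the fingers close, or fill a call up. It gives the time, the measured TCP pose, the force and the opening at its end, in the units of the state.
- manip.get_state(): the state, without advancing time (a new reading comes with each control period).
- manip.camera(name): name is "scene" or "top"; returns a dict with "img" (480x640x3 uint8, red, green, blue), "fx", "fy", "cx", "cy" (pixels), "k1" (the pictures are not rectified: a ray, as slopes to the right and down, at radius r is drawn at 1 + k1 r^2 times it, then the intrinsics apply), "eye" and "attitude" of the camera in the world. Camera axes: x right, y up, looking along -z (the intrinsics and any distortion apply to the point x, -y, -z); pixel columns grow to the right and rows downward; lengths in m; the calibration is good to about 2 mm. A picture is of the moment at which its call begins. There is no depth.
- manip.finish_job(): hands the job in, once; it reports no verdict.
The state is a dict: "time": time; "joints": joint angles; "joint_vel": joint speeds; "joint_torque": joint torques, N m; "eef_pos": TCP position; "tcp_rot": TCP orientation; "contact_force": force on the tool from outside, world axes, zero at the start; "torque": the same for the moment, N m; "opening": finger opening in m.
Only numpy, scipy, OpenCV 4.12 (cv2) and the standard library are available. Lean on these libraries where they do the work, as an engineer would, in place of code of your own. Each camera call takes 0.05 s, during which the arm holds its last target.

### The job

Push the open carton of clay cats along the roller track into the bay under the wire shelf until it is fully home, up against the end stop with the hinged dog standing up again behind it. Push slowly and gently, keep the carton on the rollers and the cats standing in it, and leave the other things where they are.

Things in the scene. Friction and masses are not known exactly. Their poses are not given: they have to be found in the camera images.
- track: Roller track fixed on the table: aluminium frame 190 wide, 640 long, 15 free-turning steel rollers (30 diameter, 40 pitch, axes across). Origin on the table on the lane's centre line; x across the lane, z up. The carton must travel towards the track's -y. Roller tops 70 above the table. Side channels: inner faces x = +-85, tops 22 above the rollers, y = +340 to -300.
- carton: Open cardboard carton, 130 across the lane (its x), 170 along it (its y), 60 high, walls and floor 5 thick, a cross of dividers 50 high inside; a clay cat stands in three of its four cells. Origin at the centre of its underside. 0.4 to 0.7 kg with the cats. Rolls with about 1 N of push, up to 5 N over the dog; coasts a little when let go.
- cat0: White clay cat, 43 diameter, 80 high, standing in the carton; origin at the centre of its base, z up.
- cat1: White clay cat as cat0, standing in another cell of the carton.
- cat2: White clay cat as cat0, standing in another cell of the carton.
- dog (a joint): Anti-runback dog: dark steel ramp plate 26 wide on the lane's centre line just before the bay, hinged 34 upstream of its tip, sprung up with about 1 N. 0 = standing up, tip 13 above the rollers; about 0.4 rad = pressed flush by a carton passing over it. It springs up by itself once the carton's rear face has passed its tip.
- dog_tip (a point): Top of the dog's free, downstream end; at track y = -95 when it stands up. A carton touching the end stop has its rear face 6 beyond it.
- home (a point): Where the carton's origin lies when it touches the end stop; on the rollers, axes as the track's. Bay: black guides at x = +-70, 28 above the rollers, from track y = -101, flared lead-ins from y = -31; stiff end stop with rubber pads across the lane, 85 beyond this point (track y = -271), 35 above the rollers.
- mouth (a point): Middle of the front edge, at the underside, of the stiff wire shelf over the bay: 240 wide, 8 thick, track y = -85 to -310, underside 118 above the rollers, a 44 high wire guard on this edge; posts at x = +-113; pots at its back rise 60 over it. An upright tool strikes this edge before the carton is home; one leaning 45 degrees, fingers down and along the travel, reaches in.
- pot: Small glass jar with white lid, 56 diameter, 62 high; leave alone. Origin under its centre.
- cup: White cup, 72 diameter, 80 high; leave alone. Origin under its centre.
- sparecat: Another white clay cat as cat0, standing on the table beside the track; leave alone.

How it is judged:
By the outcome, as a careful person would: the job done as asked, in the order asked, and still so for the second after the job is handed in, with the robot touching nothing.
It also fails if it takes over 59 s, if anything falls off the work surface, if the arm or the gripper's body presses on something with over 40 N, if the wrist force passes 120 N, or if a joint passes its speed limit or range.

## Working session

There is one attempt and no reset: what is moved stays moved. The work goes in short steps, Python scripts to look and compute and a tool call to move; the robot and the scene stay as the last step left them, time stands still between calls to the robot, and variables do not carry over. Pictures are saved under pics/ and viewed, and the job is handed in when it is done.

Besides the shell and the picture viewer there is one more tool, called after "Emit:" in YAML: its name, and indented under it one key for each argument. send_rows: Moves the arm, as the interface text tells. Its arguments: {"type":"object","properties":{"deltas":{"type":"array","items":{"type":"object","properties":{"dx":{"type":"number"},"dy":{"type":"number"},"dz":{"type":"number"},"wx":{"type":"number"},"wy":{"type":"number"},"wz":{"type":"number"}}}},"hand":{"type":"number"},"grip_force":{"type":"number"}},"required":["deltas"]}

```bash
ls; mkdir -p pics; cat > h.py <<'E'
import numpy as np, cv2
from station import manip
from scipy.spatial.transform import Rotation as R
def snap(n,f):
    c=manip.camera(n); np.save(f'pics/{f}.npy',c,allow_pickle=True)
    cv2.imwrite(f'pics/{f}.png',cv2.cvtColor(c['img'],cv2.COLOR_RGB2BGR)); return c
def load(f): return np.load(f'pics/{f}.npy',allow_pickle=True).item()
def att(c):
    a=np.array(c['attitude'],float)
    return a if a.shape==(3,3) else R.from_rotvec(a).as_matrix()
def ray(c,u,v):
    xd=np.array([(u-c['cx'])/c['fx'],(v-c['cy'])/c['fy']]); x=xd.copy()
    for _ in range(20): x=xd/(1+c['k1']*(x@x))
    return np.array(c['eye']),att(c)@np.array([x[0],-x[1],-1])
def onz(c,u,v,z):
    o,d=ray(c,u,v); return o+d*(z-o[2])/d[2]
def proj(c,p):
    q=att(c).T@(np.array(p)-np.array(c['eye'])); x=np.array([q[0],-q[1]])/-q[2]
    x=x*(1+c['k1']*(x@x)); return x[0]*c['fx']+c['cx'],x[1]*c['fy']+c['cy']
E
python3 - <<'E'
from h import *
for n in('scene','top'):
    c=snap(n,n+'0'); print({k:v for k,v in c.items() if k!='img'})
print(manip.get_state(), manip.nose_length)
E
```

```text
pics
{'fx': 603.0088849745799, 'fy': 603.0088849745799, 'cx': 329.55937341768373, 'cy': 228.96762938302476, 'k1': -0.19464101195973552, 'eye': array([ 0.81925088, -0.49177165,  0.79070462]), 'attitude': array([0.65497297, 0.16581117, 0.44996554])}
{'fx': 460.1618215997276, 'fy': 460.1618215997276, 'cx': 323.4773063750491, 'cy': 233.15130085561887, 'k1': 0.0014700480771910969, 'eye': array([ 0.42115784, -0.04161974,  0.77424885]), 'attitude': array([ 0.19602155, -0.2012437 , -1.6418104 ])}
{'time': 0.1, 'joints': array([-1.38662329e+00,  3.13926536e-01,  4.50752795e-02,  1.30361368e+00,
       -3.44881075e-06,  1.43121338e+00]), 'joint_vel': array([-0.00091919, -0.00054131,  0.00367229,  0.00055786, -0.00051489,
       -0.00214336]), 'joint_torque': array([ 2.24670825e-03, -4.81723845e+01,  2.99245781e+01,  1.27048497e-02,
       -1.91972349e-04,  6.41943075e-06]), 'eef_pos': array([ 0.18283934, -0.54467428,  0.23849026]), 'tcp_rot': array([-2.54949841e+00,  1.83369282e+00,  1.89726385e-03]), 'contact_force': array([ 0.42363755, -0.95209263,  0.0367826 ]), 'torque': array([-0.08105494, -0.02280776, -0.02646567]), 'opening': 0.08535140198458151} 0.008
```

View pics/scene0.png

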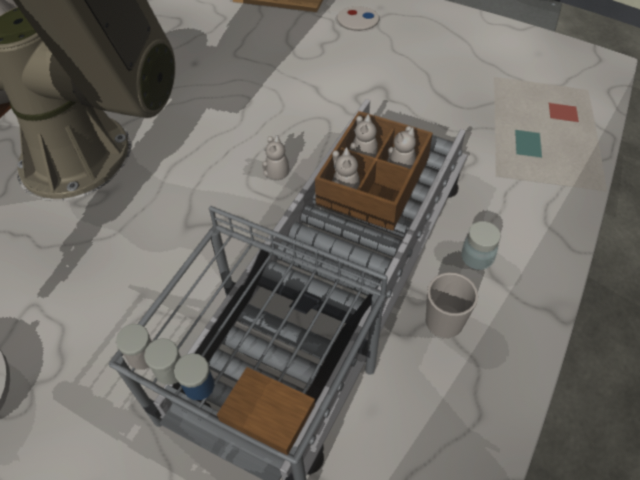

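View pics/top0.png

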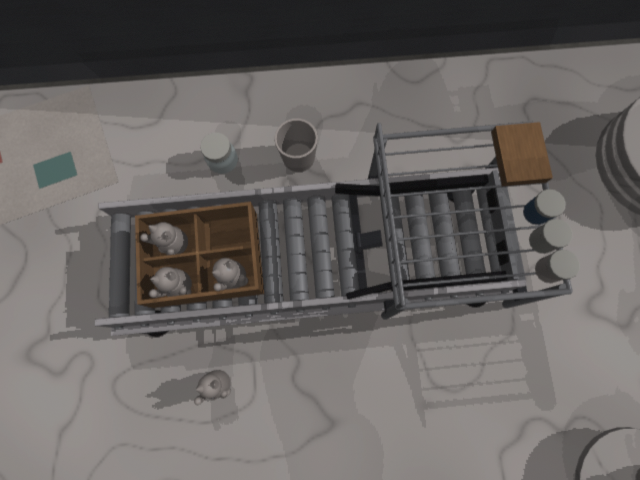

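```bash
python3 - <<'E'
from h import *
c=load('top0'); im=cv2.cvtColor(c['img'],cv2.COLOR_RGB2BGR)
cv2.imwrite('pics/z1.png',cv2.resize(im[180:345,90:290],None,fx=4,fy=3.6,interpolation=cv2.INTER_CUBIC)) 
cv2.imwrite('pics/z2.png',cv2.resize(im[110:320,320:590],None,fx=2.8,fy=2.8,interpolation=cv2.INTER_CUBIC))
for p in [(103,204),(100,325),(345,183),(160,240),(380,200)]:
    print(p,onz(c,*p,0.092))
E
```

```text
(103, 204) [0.6700275  0.28819252 0.092     ]
(100, 325) [0.48381667 0.28532647 0.092     ]
(345, 183) [ 0.67371286 -0.09116285  0.092     ]
(160, 240) [0.6048111  0.19889832 0.092     ]
(380, 200) [ 0.64124258 -0.14291582  0.092     ]
```

View pics/z1.png

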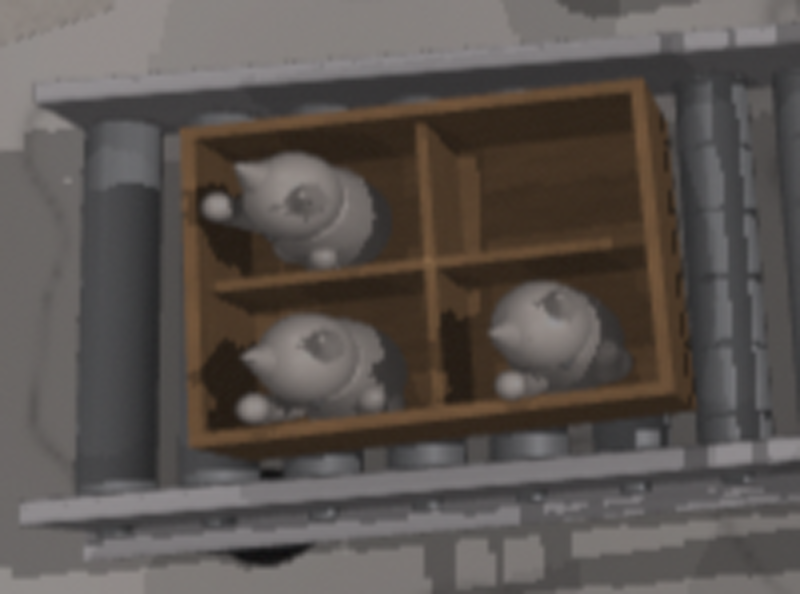

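View pics/z2.png

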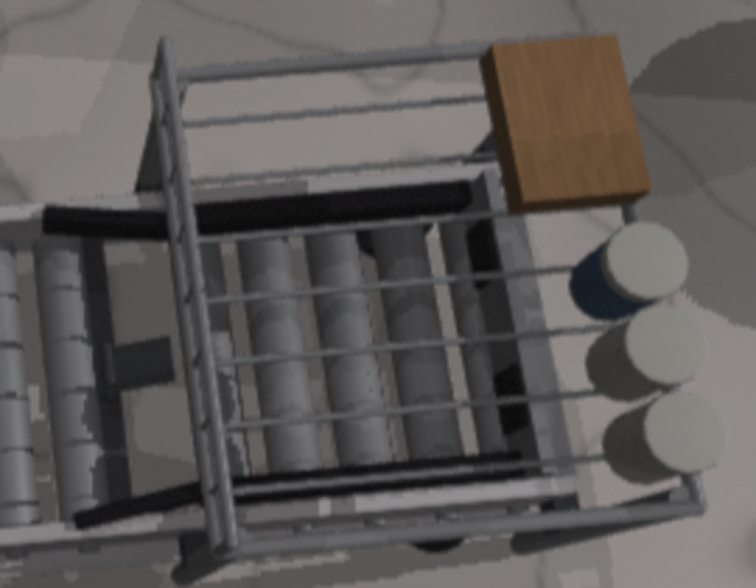

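```bash
python3 - <<'E'
from h import *
c=load('top0')
Z=lambda x,y:(90+x/4-.4,180+y/3.6-.4)
def P(l,z):
    return [onz(c,*Z(*p),z)[:2] for p in l]
up=P([(40,103),(660,52)],.092); lo=P([(25,503),(800,437)],.092)
for n,l in(('up',up),('lo',lo)):
    d=l[1]-l[0]; print(n,l,np.degrees(np.arctan2(d[1],d[0])))
k=P([(183,130),(640,82),(680,388),(192,447)],.130); print('carton',k,np.mean(k,0),[np.linalg.norm(k[i]-k[i-1]) for i in range(4)])
for i in range(4):
    d=k[i]-k[i-1];print(np.degrees(np.arctan2(d[1],d[0])))
print('tip',onz(c,320+174/2.8-.4,110+362/2.8-.4,.083))
print('dog hinge',onz(c,320+108/2.8-.4,110+365/2.8-.4,.07))
print('stop front top?',onz(c,320+474/2.8,110+180/2.8,.105),onz(c,320+524/2.8,110+456/2.8,.105))
print('guard top',onz(c,320+167/2.8,110+40/2.8,.07+.118+.052),onz(c,320+228/2.8,110+550/2.8,.24))
E
```

```text
up [array([0.66353931, 0.29321382]), array([0.66704152, 0.05154139])] -89.1697543269842
lo [array([0.49252417, 0.29173439]), array([0.49636116, 0.00711331])] -89.2276386690931
carton [array([0.63419867, 0.22182241]), array([0.6410117 , 0.05424583]), array([0.51453245, 0.0452388 ]), array([0.50536508, 0.21592354])] [0.57377698 0.13430765] [np.float64(0.12896856700233159), np.float64(0.16771502539961128), np.float64(0.12679955054051284), np.float64(0.17093074073166417)]
2.6215594443530468
-87.67185426837918
-175.92664693790982
93.07436708438354
tip [ 0.58114678 -0.13999705  0.083     ]
dog hinge [ 0.58543916 -0.10473594  0.07      ]
stop front top? [ 0.66482138 -0.31397623  0.105     ] [ 0.51026899 -0.31405517  0.105     ]
guard top [ 0.69439466 -0.13162549  0.24      ] [ 0.463509   -0.13134173  0.24      ]
```

```bash
cat >> h.py <<'E'
A=np.radians(0.8); TX=np.array([np.cos(A),np.sin(A),0]); TY=np.array([-np.sin(A),np.cos(A),0]); O=np.array([.5828,-.0475,0.07])
def tw(x,y,z): return O+TX*x+TY*y+np.array([0,0,z])
def Rt(tilt,s=1):
    t=np.radians(tilt); z=-TY*np.sin(t)+np.array([0,0,-np.cos(t)]); x=TX*s; return np.stack([x,np.cross(z,x),z],1)
def go(p,Rm):
    s=manip.get_state(); Rc=R.from_rotvec(s['tcp_rot']); 
    print('t',round(s['time'],2),'p',s['eef_pos'].round(4),'j',s['joints'].round(2),'F',s['contact_force'].round(1),'op',round(s['opening'],4))
    print('d mm',(Rc.inv().apply(np.array(p)-s['eef_pos'])*1000).round(1),'w deg',np.degrees((Rc.inv()*R.from_matrix(Rm)).as_rotvec()).round(1))
E
python3 - <<'E'
from h import *
print(R.from_rotvec(manip.get_state()['tcp_rot']).as_matrix().round(2))
for s in(1,-1): go(tw(0,.35,.28),Rt(0,s)); go(tw(-.008,.36,.28),Rt(47,s))
E
```

```text
[[ 0.32 -0.95 -0.  ]
 [-0.95 -0.32  0.  ]
 [-0.   -0.   -1.  ]]
t 0.1 p [ 0.1828 -0.5447  0.2385] j [-1.39  0.31  0.05  1.3  -0.    1.43] F [ 0.4 -1.   0. ] op 0.0854
d mm [-677.6 -644.1 -110.2] w deg [ -0.1   0.1 -72.3]
t 0.1 p [ 0.1828 -0.5447  0.2385] j [-1.39  0.31  0.05  1.3  -0.    1.43] F [ 0.4 -1.   0. ] op 0.0854
d mm [-689.6 -639.5 -110.2] w deg [-40.5  29.6 -67.9]
t 0.1 p [ 0.1828 -0.5447  0.2385] j [-1.39  0.31  0.05  1.3  -0.    1.43] F [ 0.4 -1.   0. ] op 0.0854
d mm [-677.6 -644.1 -110.2] w deg [1.000e-01 1.000e-01 1.077e+02]
t 0.1 p [ 0.1828 -0.5447  0.2385] j [-1.39  0.31  0.05  1.3  -0.    1.43] F [ 0.4 -1.   0. ] op 0.0854
d mm [-689.6 -639.5 -110.2] w deg [ 32.1  43.9 100.8]
```

Emit:
send_rows:
  deltas:
    - {"dz": -40}
    - {"dz": -90}
    - {"dz": -140}
    - {"dz": -150}
    - {"dz": -150}
  hand: 60

```text
validation failed for argument at $.de...
```

Emit:
send_rows:
  deltas:
    - {"dx": 0, "dy": 0, "dz": -40, "wx": 0, "wy": 0, "wz": 0}
    - {"dx": 0, "dy": 0, "dz": -90, "wx": 0, "wy": 0, "wz": 0}
    - {"dx": 0, "dy": 0, "dz": -140, "wx": 0, "wy": 0, "wz": 0}
    - {"dx": 0, "dy": 0, "dz": -150, "wx": 0, "wy": 0, "wz": 0}
    - {"dx": 0, "dy": 0, "dz": -150, "wx": 0, "wy": 0, "wz": 0}
  hand: 60

```text
time: 0.72
eef_pos: [0.183, -0.5454, 0.3891]
tcp_rot: [2.55, -1.834, 0.0]
contact_force: [0.1, -0.4, -0.4]
opening: 0.0604
```

```bash
python3 - <<'E'
from h import *
go(tw(-.10,.15,.30),Rt(0)); go(tw(-.008,.36,.28),Rt(47))
E
```

```text
t 0.72 p [ 0.183  -0.5454  0.3891] j [-1.39  0.33  0.43  1.68 -0.    1.43] F [ 0.1 -0.4 -0.4] op 0.0604
d mm [-518.2 -487.9   18.8] w deg [  0.   -0.  -72.2]
t 0.72 p [ 0.183  -0.5454  0.3891] j [-1.39  0.33  0.43  1.68 -0.    1.43] F [ 0.1 -0.4 -0.4] op 0.0604
d mm [-690.2 -639.6   38.8] w deg [-40.5  29.5 -67.9]
```

Emit:
send_rows:
  deltas:
    - {"dx": -40, "dy": -38, "dz": 0, "wx": 0, "wy": 0, "wz": -5}
    - {"dx": -82, "dy": -77, "dz": 0, "wx": 0, "wy": 0, "wz": -12}
    - {"dx": -124, "dy": -116, "dz": 0, "wx": 0, "wy": 0, "wz": -19}
    - {"dx": -166, "dy": -155, "dz": 0, "wx": 0, "wy": 0, "wz": -26}
    - {"dx": -208, "dy": -194, "dz": 0, "wx": 0, "wy": 0, "wz": -33}

```text
time: 1.35
eef_pos: [0.3006, -0.2839, 0.3869]
tcp_rot: [-2.966, 1.029, 0.004]
contact_force: [0.6, 0.2, 0.6]
opening: 0.0599
```

```bash
python3 - <<'E'
from h import *
go(tw(-.12,.15,.30),Rt(0)); go(tw(-.008,.36,.28),Rt(47))
E
```

```text
t 1.35 p [ 0.3006 -0.2839  0.3869] j [-0.95 -0.    0.03  1.6   0.    1.29] F [0.6 0.2 0.6] op 0.0599
d mm [-112.4 -401.2   17.8] w deg [ -0.1   0.2 -39.1]
t 1.35 p [ 0.3006 -0.2839  0.3869] j [-0.95 -0.    0.03  1.6   0.    1.29] F [0.6 0.2 0.6] op 0.0599
d mm [-157.7 -634.8   38.2] w deg [-45.3  16.2 -36.7]
```

Emit:
send_rows:
  deltas:
    - {"dx": -14, "dy": -55, "dz": 0, "wx": 0, "wy": 0, "wz": -6}
    - {"dx": -28, "dy": -113, "dz": 0, "wx": 0, "wy": 0, "wz": -13}
    - {"dx": -44, "dy": -172, "dz": 0, "wx": 0, "wy": 0, "wz": -20}
    - {"dx": -60, "dy": -230, "dz": 0, "wx": 0, "wy": 0, "wz": -28}
    - {"dx": -75, "dy": -289, "dz": 0, "wx": 0, "wy": 0, "wz": -36}

```text
time: 1.98
eef_pos: [0.4213, -0.0112, 0.3871]
tcp_rot: [-3.141, 0.06, 0.005]
contact_force: [0.5, -0.9, 0.7]
opening: 0.0602
```

```bash
python3 - <<'E'
from h import *
go(tw(-.01,.36,.26),Rt(47))
E
```

```text
t 1.98 p [ 0.4213 -0.0112  0.3871] j [-0.22  0.01  0.05  1.6  -0.    1.39] F [ 0.5 -0.9  0.7] op 0.0602
d mm [ 134.2 -328.8   56.8] w deg [-47.    1.4  -2.7]
```

Emit:
send_rows:
  deltas:
    - {"dx": 20, "dy": -50, "dz": 0, "wx": -7, "wy": 0, "wz": -1}
    - {"dx": 43, "dy": -105, "dz": 5, "wx": -16, "wy": 0, "wz": -1}
    - {"dx": 66, "dy": -160, "dz": 10, "wx": -25, "wy": 1, "wz": -2}
    - {"dx": 88, "dy": -215, "dz": 15, "wx": -34, "wy": 1, "wz": -2}
    - {"dx": 110, "dy": -270, "dz": 20, "wx": -43, "wy": 1, "wz": -3}

```text
time: 2.6
eef_pos: [0.5396, 0.2437, 0.369]
tcp_rot: [2.416, 0.013, -0.002]
contact_force: [2.1, -0.4, 0.9]
opening: 0.06
```

```bash
python3 - <<'E'
from h import *
go(tw(-.012,.315,.13),Rt(47)) 
E
```

```text
t 2.6 p [0.5396 0.2437 0.369 ] j [ 0.57  0.74  0.84  2.11 -0.6   2.26] F [ 2.1 -0.4  0.9] op 0.06
d mm [  27.9 -129.5  110.9] w deg [-5.4  0.4 -0. ]
```

Emit:
send_rows:
  deltas:
    - {"dx": 6, "dy": -26, "dz": 22, "wx": -1, "wy": 0, "wz": 0}
    - {"dx": 12, "dy": -52, "dz": 44, "wx": -2, "wy": 0, "wz": 0}
    - {"dx": 17, "dy": -78, "dz": 66, "wx": -3, "wy": 0, "wz": 0}
    - {"dx": 22, "dy": -104, "dz": 88, "wx": -4, "wy": 0, "wz": 0}
    - {"dx": 28, "dy": -128, "dz": 110, "wx": -5, "wy": 0, "wz": 0}

```text
time: 3.22
eef_pos: [0.5661, 0.2647, 0.2006]
tcp_rot: [2.332, 0.01, -0.005]
contact_force: [0.6, -0.2, -0.0]
opening: 0.06
```

```bash
python3 - <<'E'
from h import *
go(tw(-.012,.30,.04),Rt(47)) 
snap('scene','s1');snap('top','t1')
E
```

```text
t 3.23 p [0.5661 0.2647 0.2006] j [ 0.59  0.87  0.62  1.86 -0.64  2.33] F [ 0.6 -0.2 -0. ] op 0.06
d mm [  1.1 -57.   71.5] w deg [-0.6  0.6 -0. ]
```

View pics/s1.png

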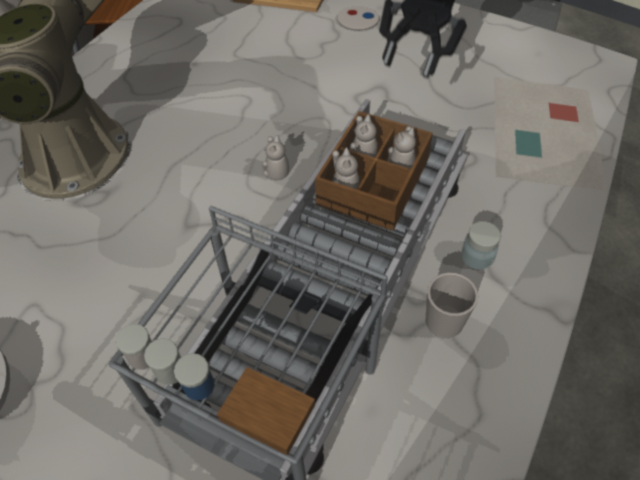

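View pics/t1.png

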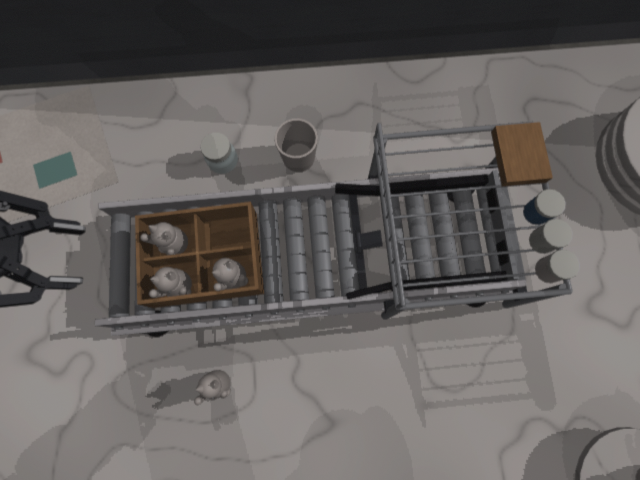

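Emit:
send_rows:
  deltas:
    - {"dx": 0, "dy": -14, "dz": 16, "wx": 0, "wy": 0, "wz": 0}
    - {"dx": 0, "dy": -28, "dz": 34, "wx": 0, "wy": 0, "wz": 0}
    - {"dx": 1, "dy": -42, "dz": 52, "wx": 0, "wy": 0, "wz": 0}
    - {"dx": 1, "dy": -55, "dz": 67, "wx": -1, "wy": 1, "wz": 0}
    - {"dx": 1, "dy": -64, "dz": 78, "wx": -1, "wy": 1, "wz": 0}

```text
time: 3.95
eef_pos: [0.567, 0.2526, 0.1036]
tcp_rot: [2.317, 0.018, 0.018]
contact_force: [-0.4, 0.6, 0.9]
opening: 0.06
```

```bash
python3 - <<'E'
from h import *
go(tw(-.012,.28,.03),Rt(47)) 
c=snap('scene','s2');c=snap('top','t2')
im=cv2.cvtColor(c['img'],cv2.COLOR_RGB2BGR)
cv2.imwrite('pics/z3.png',cv2.resize(im[180:345,60:290],None,fx=3.4,fy=3.4,interpolation=cv2.INTER_CUBIC)) 
E
```

```text
t 3.95 p [0.567  0.2526 0.1036] j [ 0.58  0.9   0.43  1.63 -0.67  2.32] F [-0.4  0.6  0.9] op 0.06
d mm [-0.5 11.1 17.3] w deg [ 0.2 -0.5 -0.1]
```

View pics/z3.png

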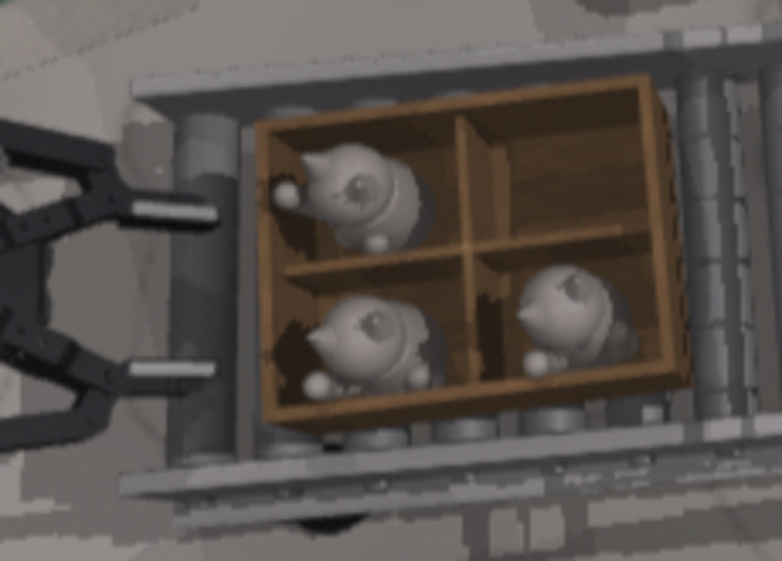

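Emit:
send_rows:
  deltas:
    - {"dx": 0, "dy": 2.0, "dz": 2.2, "wx": 0, "wy": 0, "wz": 0}
    - {"dx": 0, "dy": 4.1, "dz": 4.4, "wx": 0, "wy": 0, "wz": 0}
    - {"dx": 0, "dy": 6.1, "dz": 6.6, "wx": 0, "wy": 0, "wz": 0}
    - {"dx": 0, "dy": 8.2, "dz": 8.8, "wx": 0, "wy": 0, "wz": 0}
    - {"dx": 0, "dy": 10.2, "dz": 11.0, "wx": 0, "wy": 0, "wz": 0}

```text
time: 4.68
eef_pos: [0.5681, 0.2378, 0.1044]
tcp_rot: [2.318, 0.017, 0.02]
contact_force: [0.1, -0.5, -0.2]
opening: 0.0598
```

Emit:
send_rows:
  deltas:
    - {"dx": 0, "dy": 1.4, "dz": 1.5, "wx": 0, "wy": 0, "wz": 0}
    - {"dx": 0, "dy": 2.7, "dz": 2.9, "wx": 0, "wy": 0, "wz": 0}
    - {"dx": 0, "dy": 4.1, "dz": 4.4, "wx": 0, "wy": 0, "wz": 0}
    - {"dx": 0, "dy": 5.4, "dz": 5.8, "wx": 0, "wy": 0, "wz": 0}
    - {"dx": 0, "dy": 6.8, "dz": 7.3, "wx": 0, "wy": 0, "wz": 0}

```text
time: 5.3
eef_pos: [0.5682, 0.2279, 0.1042]
tcp_rot: [2.318, 0.017, 0.019]
contact_force: [-0.5, 0.6, 0.4]
opening: 0.06
```

```bash
python3 - <<'E'
from h import *
go(tw(0,.28,.03),Rt(47)) 
c=snap('top','t3')
im=cv2.cvtColor(c['img'],cv2.COLOR_RGB2BGR)
cv2.imwrite('pics/z4.png',cv2.resize(im[180:345,60:290],None,fx=3.4,fy=3.4,interpolation=cv2.INTER_CUBIC)) 
E
```

```text
t 5.3 p [0.5682 0.2279 0.1042] j [ 0.55  0.86  0.36  1.57 -0.69  2.29] F [-0.5  0.6  0.4] op 0.06
d mm [10.7 -6.1 -0.2] w deg [ 0.2 -0.5 -0.2]
```

View pics/z4.png

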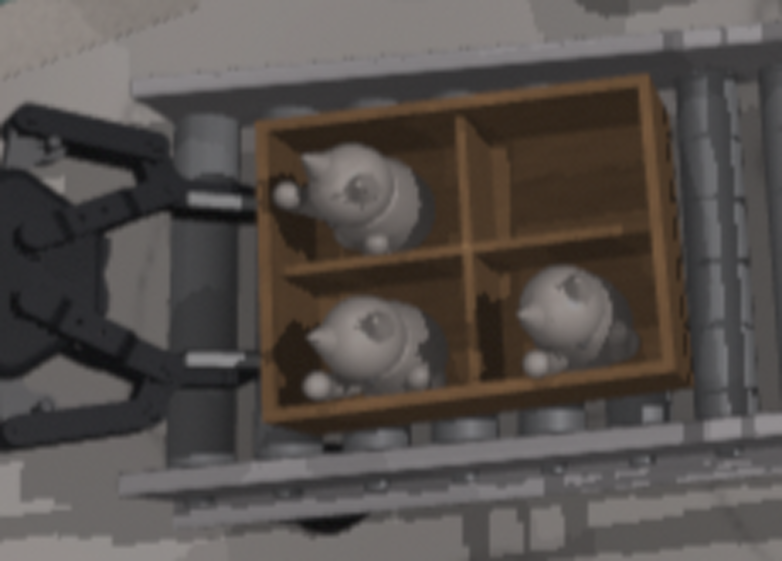

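Emit:
send_rows:
  deltas:
    - {"dx": 0, "dy": 1.4, "dz": 1.5, "wx": 0, "wy": 0, "wz": 0}
    - {"dx": 0, "dy": 2.7, "dz": 2.9, "wx": 0, "wy": 0, "wz": 0}
    - {"dx": 0, "dy": 4.1, "dz": 4.4, "wx": 0, "wy": 0, "wz": 0}
    - {"dx": 0, "dy": 5.4, "dz": 5.8, "wx": 0, "wy": 0, "wz": 0}
    - {"dx": 0, "dy": 6.8, "dz": 7.3, "wx": 0, "wy": 0, "wz": 0}

```text
time: 5.98
eef_pos: [0.5684, 0.2179, 0.1043]
tcp_rot: [2.318, 0.017, 0.019]
contact_force: [0.1, 0.5, 0.2]
opening: 0.0596
```

Emit:
send_rows:
  deltas:
    - {"dx": 0.2, "dy": 1.7, "dz": 1.8, "wx": 0, "wy": 0, "wz": 0}
    - {"dx": 0.4, "dy": 3.4, "dz": 3.7, "wx": 0, "wy": 0, "wz": 0}
    - {"dx": 0.6, "dy": 5.1, "dz": 5.5, "wx": 0, "wy": 0, "wz": 0}
    - {"dx": 0.8, "dy": 6.8, "dz": 7.3, "wx": 0, "wy": 0, "wz": 0}
    - {"dx": 1.0, "dy": 8.5, "dz": 9.2, "wx": 0, "wy": 0, "wz": 0}

```text
time: 6.6
eef_pos: [0.5697, 0.2054, 0.1043]
tcp_rot: [2.318, 0.017, 0.019]
contact_force: [0.6, 1.1, -0.4]
opening: 0.0598
```

Emit:
send_rows:
  deltas:
    - {"dx": 0.2, "dy": 2, "dz": 2.2, "wx": 0, "wy": 0, "wz": 0}
    - {"dx": 0.4, "dy": 4.1, "dz": 4.4, "wx": 0, "wy": 0, "wz": 0}
    - {"dx": 0.6, "dy": 6.1, "dz": 6.6, "wx": 0, "wy": 0, "wz": 0}
    - {"dx": 0.8, "dy": 8.2, "dz": 8.8, "wx": 0, "wy": 0, "wz": 0}
    - {"dx": 1.0, "dy": 10.2, "dz": 11, "wx": 0, "wy": 0, "wz": 0}

```text
time: 7.22
eef_pos: [0.5709, 0.1904, 0.1043]
tcp_rot: [2.318, 0.017, 0.019]
contact_force: [0.2, 0.6, 0.8]
opening: 0.0602
```

```bash
python3 - <<'E'
from h import *
go(tw(0,.28,.03),Rt(47)) 
c=snap('top','t4')
im=cv2.cvtColor(c['img'],cv2.COLOR_RGB2BGR)
cv2.imwrite('pics/z5.png',cv2.resize(im[180:345,60:290],None,fx=3.4,fy=3.4,interpolation=cv2.INTER_CUBIC)) 
E
```

```text
t 7.22 p [0.5709 0.1904 0.1043] j [ 0.51  0.81  0.26  1.49 -0.71  2.24] F [0.2 0.6 0.8] op 0.0602
d mm [  8.7 -31.7 -27.8] w deg [ 0.2 -0.5 -0.2]
```

View pics/z5.png

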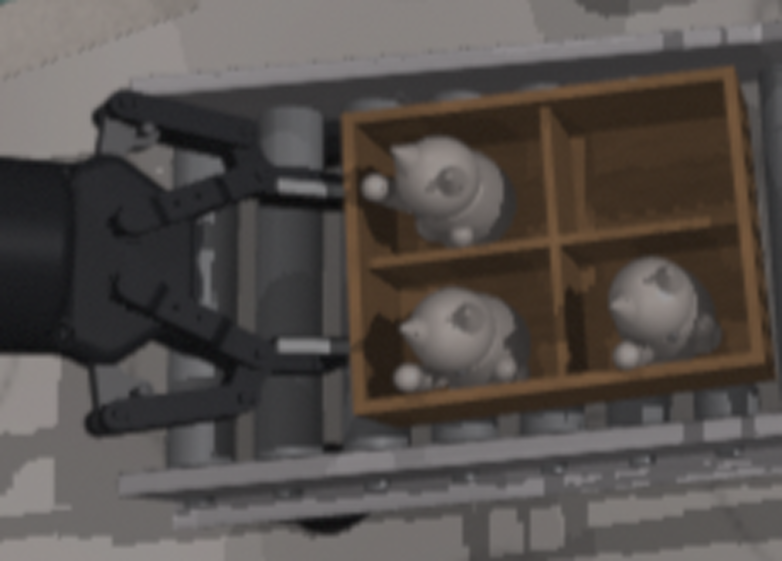

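```bash
cat >> h.py <<'E'
def cart(c,l,f=3.4,ox=60,oy=180):
    k=np.array([onz(c,ox+x/f-.35,oy+y/f-.35,.13) for x,y in l])-O
    q=np.stack([k@TX,k@TY],1)*1000
    print(q.round(1).tolist(),'ctr',q.mean(0).round(1),'rear yaw',np.degrees(np.arctan2(q[0,1]-q[3,1],q[0,0]-q[3,0])).round(2),'side yaws',[np.degrees(np.arctan2(-(q[a,0]-q[b,0]),q[a,1]-q[b,1])).round(2) for a,b in((0,1),(3,2))])
E
python3 - <<'E'
from h import *
c=load('t4'); cart(c,[(343,118),(735,70),(772,358),(357,415)])
c=load('t3'); cart(c,[(257,125),(650,77),(687,375),(265,422)])
E
```

```text
[[53.7, 231.8], [59.2, 62.2], [-67.1, 55.5], [-74.5, 226.8]] ctr [ -7.2 144.1] rear yaw 2.22 side yaws [np.float64(1.87), np.float64(2.44)]
[[54.1, 268.7], [59.6, 99.1], [-70.8, 91.0], [-73.7, 264.5]] ctr [ -7.7 180.8] rear yaw 1.9 side yaws [np.float64(1.85), np.float64(0.96)]
```

```bash
python3 - <<'E'
from h import *
M=R.from_rotvec(manip.get_state()['tcp_rot']).as_matrix(); T=np.stack([TX,TY,[0,0,1]]); print((T@M).round(4))
E
```

```text
[[ 1.     -0.0036  0.009 ]
 [ 0.0042 -0.6792 -0.7339]
 [ 0.0088  0.7339 -0.6792]]
```

Emit:
send_rows:
  deltas:
    - {"dx": 0.3, "dy": 2.4, "dz": 2.6, "wx": 0, "wy": -0.2, "wz": 0.2}
    - {"dx": 0.6, "dy": 4.8, "dz": 5.2, "wx": 0, "wy": -0.4, "wz": 0.4}
    - {"dx": 0.9, "dy": 7.2, "dz": 7.8, "wx": 0, "wy": -0.6, "wz": 0.6}
    - {"dx": 1.2, "dy": 9.6, "dz": 10.4, "wx": 0, "wy": -0.8, "wz": 0.8}
    - {"dx": 1.5, "dy": 12, "dz": 13, "wx": 0, "wy": -1, "wz": 1}

```text
time: 7.9
eef_pos: [0.5728, 0.1727, 0.1043]
tcp_rot: [2.318, -0.013, 0.008]
contact_force: [-0.4, 0.1, -0.4]
opening: 0.0598
```

Emit:
send_rows:
  deltas:
    - {"dx": 0.3, "dy": 2.4, "dz": 2.6, "wx": 0, "wy": 0, "wz": 0}
    - {"dx": 0.6, "dy": 4.8, "dz": 5.2, "wx": 0, "wy": 0, "wz": 0}
    - {"dx": 0.9, "dy": 7.2, "dz": 7.8, "wx": 0, "wy": 0, "wz": 0}
    - {"dx": 1.2, "dy": 9.6, "dz": 10.4, "wx": 0, "wy": 0, "wz": 0}
    - {"dx": 1.5, "dy": 12, "dz": 13, "wx": 0, "wy": 0, "wz": 0}

```text
time: 8.52
eef_pos: [0.5742, 0.155, 0.1043]
tcp_rot: [2.318, -0.012, 0.008]
contact_force: [-0.0, 0.2, 0.0]
opening: 0.0598
```

```bash
python3 - <<'E'
from h import *
go(tw(0,.28,.03),Rt(47)) 
c=snap('top','t5')
im=cv2.cvtColor(c['img'],cv2.COLOR_RGB2BGR)
cv2.imwrite('pics/z6.png',cv2.resize(im[180:345,130:360],None,fx=3.4,fy=3.4,interpolation=cv2.INTER_CUBIC)) 
E
```

```text
t 8.53 p [0.5742 0.155  0.1043] j [ 0.45  0.77  0.2   1.44 -0.72  2.2 ] F [-0.   0.2  0. ] op 0.0598
d mm [  4.2 -55.9 -54. ] w deg [ 0.2  0.5 -1.2]
```

View pics/z6.png

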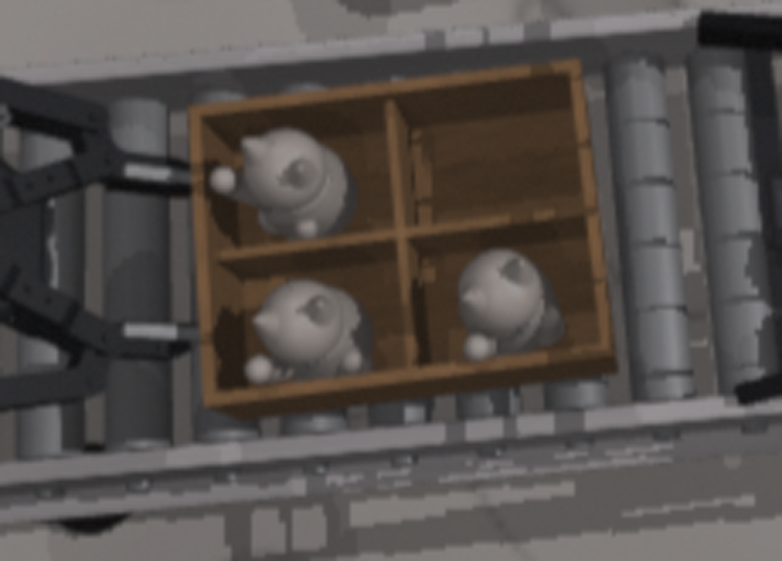

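```bash
python3 - <<'E'
from h import *
c=load('t5'); cart(c,[(190,108),(579,62),(612,350),(206,406)],ox=130)
for y in(-31,-60,-101):
  for x in(-70,70): print(y,x,np.round(proj(c,tw(x/1e3,y/1e3,.028)),1))
print(onz(c,130+738/3.4,180+392/3.4,.098)-O, onz(c,130+700/3.4,180+30/3.4,.098)-O)
E
```

```text
[[54.7, 195.2], [59.5, 26.6], [-66.9, 23.1], [-74.1, 191.2]] ctr [ -6.7 109. ] rear yaw 1.81 side yaws [np.float64(1.61), np.float64(2.47)]
-31 -70 [347.2 284.3]
-31 70 [337.6 194.7]
-60 -70 [366.7 282.5]
-60 70 [356.2 193. ]
-101 -70 [394.3 279.9]
-101 70 [382.5 190.6]
[-0.08557673 -0.03031286  0.028     ] [ 0.08028235 -0.02822787  0.028     ]
```

Emit:
send_rows:
  deltas:
    - {"dx": 0.1, "dy": 2.4, "dz": 2.6, "wx": 0, "wy": 0, "wz": 0}
    - {"dx": 0.2, "dy": 4.8, "dz": 5.2, "wx": 0, "wy": 0, "wz": 0}
    - {"dx": 0.3, "dy": 7.2, "dz": 7.8, "wx": 0, "wy": 0, "wz": 0}
    - {"dx": 0.4, "dy": 9.6, "dz": 10.4, "wx": 0, "wy": 0, "wz": 0}
    - {"dx": 0.5, "dy": 12, "dz": 13, "wx": 0, "wy": 0, "wz": 0}

```text
time: 9.2
eef_pos: [0.5745, 0.1373, 0.1043]
tcp_rot: [2.318, -0.012, 0.008]
contact_force: [0.2, -0.6, 1.2]
opening: 0.0602
```

Emit:
send_rows:
  deltas:
    - {"dx": 0.1, "dy": 2.4, "dz": 2.6, "wx": 0, "wy": 0, "wz": 0}
    - {"dx": 0.2, "dy": 4.8, "dz": 5.2, "wx": 0, "wy": 0, "wz": 0}
    - {"dx": 0.3, "dy": 7.2, "dz": 7.8, "wx": 0, "wy": 0, "wz": 0}
    - {"dx": 0.4, "dy": 9.6, "dz": 10.4, "wx": 0, "wy": 0, "wz": 0}
    - {"dx": 0.5, "dy": 12, "dz": 13, "wx": 0, "wy": 0, "wz": 0}

```text
time: 9.82
eef_pos: [0.5749, 0.1196, 0.1042]
tcp_rot: [2.318, -0.012, 0.008]
contact_force: [1.4, -0.2, 0.3]
opening: 0.0595
```

Emit:
send_rows:
  deltas:
    - {"dx": 0.1, "dy": 2.4, "dz": 2.6, "wx": 0, "wy": 0, "wz": 0}
    - {"dx": 0.2, "dy": 4.8, "dz": 5.2, "wx": 0, "wy": 0, "wz": 0}
    - {"dx": 0.3, "dy": 7.2, "dz": 7.8, "wx": 0, "wy": 0, "wz": 0}
    - {"dx": 0.4, "dy": 9.6, "dz": 10.4, "wx": 0, "wy": 0, "wz": 0}
    - {"dx": 0.5, "dy": 12, "dz": 13, "wx": 0, "wy": 0, "wz": 0}

```text
time: 10.45
eef_pos: [0.5753, 0.1019, 0.1042]
tcp_rot: [2.318, -0.012, 0.008]
contact_force: [-0.7, 0.2, 0.1]
opening: 0.0602
```

Emit:
send_rows:
  deltas:
    - {"dx": 0.1, "dy": 2.4, "dz": 2.6, "wx": 0, "wy": 0, "wz": 0}
    - {"dx": 0.2, "dy": 4.8, "dz": 5.2, "wx": 0, "wy": 0, "wz": 0}
    - {"dx": 0.3, "dy": 7.2, "dz": 7.8, "wx": 0, "wy": 0, "wz": 0}
    - {"dx": 0.4, "dy": 9.6, "dz": 10.4, "wx": 0, "wy": 0, "wz": 0}
    - {"dx": 0.5, "dy": 12, "dz": 13, "wx": 0, "wy": 0, "wz": 0}

```text
time: 11.08
eef_pos: [0.5757, 0.0842, 0.1042]
tcp_rot: [2.318, -0.012, 0.008]
contact_force: [-0.0, -0.1, 0.5]
opening: 0.0597
```

```bash
python3 - <<'E'
from h import *
go(tw(0,.28,.03),Rt(47)) 
c=snap('top','t6')
im=cv2.cvtColor(c['img'],cv2.COLOR_RGB2BGR)
cv2.imwrite('pics/z7.png',cv2.resize(im[170:335,180:410],None,fx=3.4,fy=3.4,interpolation=cv2.INTER_CUBIC)) 
E
```

```text
t 11.07 p [0.5757 0.0842 0.1042] j [ 0.36  0.69  0.05  1.29 -0.76  2.08] F [-0.  -0.1  0.5] op 0.0597
d mm [   2.2 -103.8 -106. ] w deg [ 0.2  0.5 -1.2]
```

View pics/z7.png

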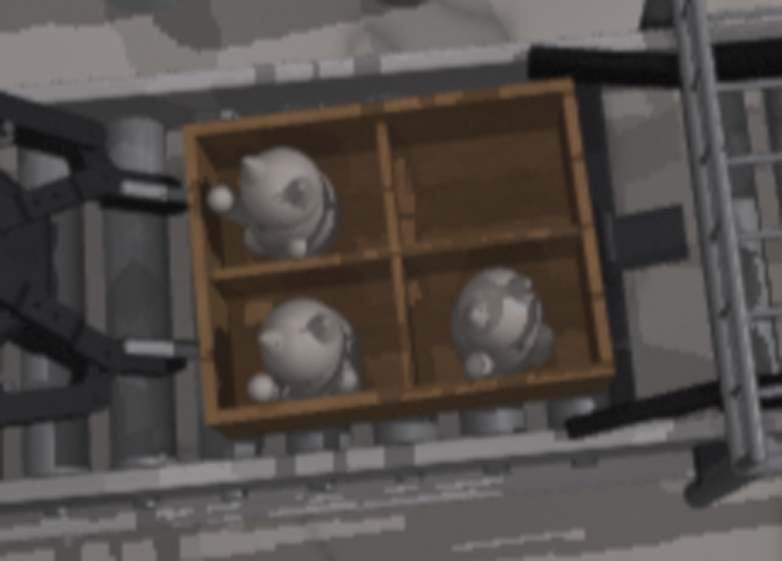

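Emit:
send_rows:
  deltas:
    - {"dx": 0.1, "dy": 2, "dz": 2.2, "wx": 0, "wy": 0, "wz": 0}
    - {"dx": 0.2, "dy": 4.1, "dz": 4.4, "wx": 0, "wy": 0, "wz": 0}
    - {"dx": 0.3, "dy": 6.1, "dz": 6.6, "wx": 0, "wy": 0, "wz": 0}
    - {"dx": 0.4, "dy": 8.2, "dz": 8.8, "wx": 0, "wy": 0, "wz": 0}
    - {"dx": 0.5, "dy": 10.2, "dz": 11, "wx": 0, "wy": 0, "wz": 0}

```text
time: 11.75
eef_pos: [0.5761, 0.0692, 0.1042]
tcp_rot: [2.318, -0.012, 0.008]
contact_force: [-0.8, 0.9, -0.2]
opening: 0.0602
```

Emit:
send_rows:
  deltas:
    - {"dx": 0.1, "dy": 2, "dz": 2.2, "wx": 0, "wy": 0, "wz": 0}
    - {"dx": 0.2, "dy": 4.1, "dz": 4.4, "wx": 0, "wy": 0, "wz": 0}
    - {"dx": 0.3, "dy": 6.1, "dz": 6.6, "wx": 0, "wy": 0, "wz": 0}
    - {"dx": 0.4, "dy": 8.2, "dz": 8.8, "wx": 0, "wy": 0, "wz": 0}
    - {"dx": 0.5, "dy": 10.2, "dz": 11, "wx": 0, "wy": 0, "wz": 0}

```text
time: 12.38
eef_pos: [0.5764, 0.0542, 0.1041]
tcp_rot: [2.318, -0.012, 0.008]
contact_force: [-1.0, 1.4, -0.0]
opening: 0.0597
```

Emit:
send_rows:
  deltas:
    - {"dx": 0.1, "dy": 2, "dz": 2.2, "wx": 0, "wy": 0, "wz": 0}
    - {"dx": 0.2, "dy": 4.1, "dz": 4.4, "wx": 0, "wy": 0, "wz": 0}
    - {"dx": 0.3, "dy": 6.1, "dz": 6.6, "wx": 0, "wy": 0, "wz": 0}
    - {"dx": 0.4, "dy": 8.2, "dz": 8.8, "wx": 0, "wy": 0, "wz": 0}
    - {"dx": 0.5, "dy": 10.2, "dz": 11, "wx": 0, "wy": 0, "wz": 0}

```text
time: 13.0
eef_pos: [0.577, 0.0392, 0.1042]
tcp_rot: [2.318, -0.012, 0.008]
contact_force: [-1.1, 0.5, -0.7]
opening: 0.0602
```

```bash
python3 - <<'E'
from h import *
go(tw(0,.28,.03),Rt(47)) 
c=snap('top','t7')
im=cv2.cvtColor(c['img'],cv2.COLOR_RGB2BGR)
cv2.imwrite('pics/z8.png',cv2.resize(im[170:335,210:440],None,fx=3.4,fy=3.4,interpolation=cv2.INTER_CUBIC)) 
snap('scene','s7')
E
```

```text
t 13.0 p [0.577  0.0392 0.1042] j [ 0.29  0.64 -0.03  1.19 -0.78  1.99] F [-1.1  0.5 -0.7] op 0.0602
d mm [   0.7 -134.4 -138.9] w deg [ 0.2  0.5 -1.2]
```

View pics/z8.png

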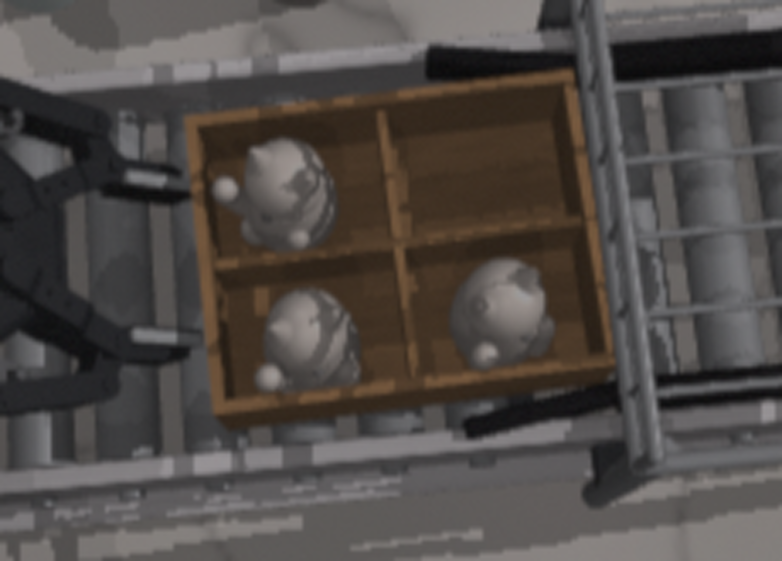

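View pics/s7.png

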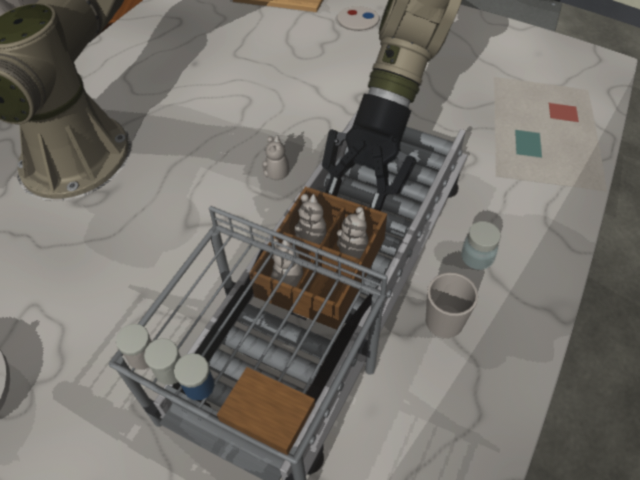

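```bash
python3 - <<'E'
from h import *
c=load('t6'); cart(c,[(185,127),(573,80),(610,372),(215,424)],ox=180,oy=170)
c=load('t7'); cart(c,[(187,117),(575,72),(610,360),(215,413)],ox=210,oy=170)
E
```

```text
[[54.7, 124.0], [59.9, -45.0], [-68.5, -46.6], [-74.5, 117.6]] ctr [-7.1 37.5] rear yaw 2.87 side yaws [np.float64(1.78), np.float64(2.11)]
[[54.9, 79.0], [59.3, -90.4], [-67.5, -89.3], [-74.0, 75.4]] ctr [-6.8 -6.3] rear yaw 1.59 side yaws [np.float64(1.47), np.float64(2.25)]
```

Emit:
send_rows:
  deltas:
    - {"dx": 0.1, "dy": 2, "dz": 2.2, "wx": 0, "wy": 0, "wz": 0}
    - {"dx": 0.2, "dy": 4.1, "dz": 4.4, "wx": 0, "wy": 0, "wz": 0}
    - {"dx": 0.3, "dy": 6.1, "dz": 6.6, "wx": 0, "wy": 0, "wz": 0}
    - {"dx": 0.4, "dy": 8.2, "dz": 8.8, "wx": 0, "wy": 0, "wz": 0}
    - {"dx": 0.5, "dy": 10.2, "dz": 11, "wx": 0, "wy": 0, "wz": 0}

```text
time: 13.72
eef_pos: [0.5773, 0.0242, 0.1043]
tcp_rot: [2.318, -0.012, 0.008]
contact_force: [-0.2, 0.8, 1.6]
opening: 0.0601
```

Emit:
send_rows:
  deltas:
    - {"dx": 0.1, "dy": 2, "dz": 2.2, "wx": 0, "wy": 0, "wz": 0}
    - {"dx": 0.2, "dy": 4.1, "dz": 4.4, "wx": 0, "wy": 0, "wz": 0}
    - {"dx": 0.3, "dy": 6.1, "dz": 6.6, "wx": 0, "wy": 0, "wz": 0}
    - {"dx": 0.4, "dy": 8.2, "dz": 8.8, "wx": 0, "wy": 0, "wz": 0}
    - {"dx": 0.5, "dy": 10.2, "dz": 11, "wx": 0, "wy": 0, "wz": 0}

```text
time: 14.35
eef_pos: [0.5777, 0.0092, 0.1042]
tcp_rot: [2.318, -0.012, 0.008]
contact_force: [-0.2, -0.1, -0.2]
opening: 0.0602
```

Emit:
send_rows:
  deltas:
    - {"dx": 0.1, "dy": 2, "dz": 2.2, "wx": 0, "wy": 0, "wz": 0}
    - {"dx": 0.2, "dy": 4.1, "dz": 4.4, "wx": 0, "wy": 0, "wz": 0}
    - {"dx": 0.3, "dy": 6.1, "dz": 6.6, "wx": 0, "wy": 0, "wz": 0}
    - {"dx": 0.4, "dy": 8.2, "dz": 8.8, "wx": 0, "wy": 0, "wz": 0}
    - {"dx": 0.5, "dy": 10.2, "dz": 11, "wx": 0, "wy": 0, "wz": 0}

```text
time: 14.98
eef_pos: [0.5784, -0.0055, 0.1042]
tcp_rot: [2.318, -0.012, 0.009]
contact_force: [0.5, 2.5, -0.5]
opening: 0.0602
```

```bash
python3 - <<'E'
from h import *
go(tw(0,.28,.03),Rt(47)) 
c=snap('top','t8')
im=cv2.cvtColor(c['img'],cv2.COLOR_RGB2BGR)
cv2.imwrite('pics/z9.png',cv2.resize(im[170:335,250:480],None,fx=3.4,fy=3.4,interpolation=cv2.INTER_CUBIC)) 
E
```

```text
t 14.97 p [ 0.5784 -0.0055  0.1042] j [ 0.22  0.6  -0.1   1.09 -0.8   1.89] F [ 0.5  2.5 -0.5] op 0.0602
d mm [  -1.  -164.9 -171.7] w deg [ 0.2  0.4 -1.2]
```

View pics/z9.png

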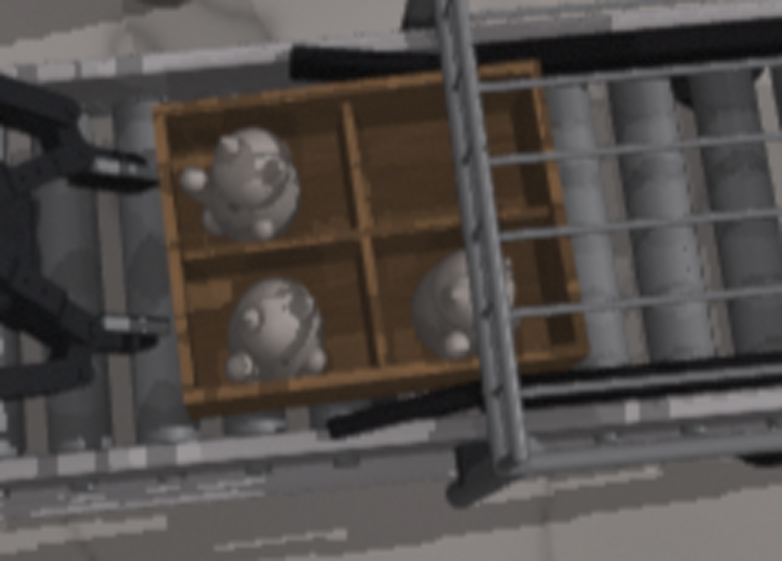

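Emit:
send_rows:
  deltas:
    - {"dx": 0.1, "dy": 2, "dz": 2.2, "wx": 0, "wy": 0, "wz": 0}
    - {"dx": 0.2, "dy": 4.1, "dz": 4.4, "wx": 0, "wy": 0, "wz": 0}
    - {"dx": 0.3, "dy": 6.1, "dz": 6.6, "wx": 0, "wy": 0, "wz": 0}
    - {"dx": 0.4, "dy": 8.2, "dz": 8.8, "wx": 0, "wy": 0, "wz": 0}
    - {"dx": 0.5, "dy": 10.2, "dz": 11, "wx": 0, "wy": 0, "wz": 0}

```text
time: 15.65
eef_pos: [0.579, -0.0206, 0.1044]
tcp_rot: [2.318, -0.012, 0.009]
contact_force: [3.4, 5.0, -0.5]
opening: 0.0596
```

Emit:
send_rows:
  deltas:
    - {"dx": 0.1, "dy": 2, "dz": 2.2, "wx": 0, "wy": 0, "wz": 0}
    - {"dx": 0.2, "dy": 4.1, "dz": 4.4, "wx": 0, "wy": 0, "wz": 0}
    - {"dx": 0.3, "dy": 6.1, "dz": 6.6, "wx": 0, "wy": 0, "wz": 0}
    - {"dx": 0.4, "dy": 8.2, "dz": 8.8, "wx": 0, "wy": 0, "wz": 0}
    - {"dx": 0.5, "dy": 10.2, "dz": 11, "wx": 0, "wy": 0, "wz": 0}

```text
time: 16.27
eef_pos: [0.5794, -0.0356, 0.1045]
tcp_rot: [2.318, -0.012, 0.009]
contact_force: [3.0, 3.5, -0.9]
opening: 0.0598
```

Emit:
send_rows:
  deltas:
    - {"dx": 0.1, "dy": 2, "dz": 2.2, "wx": 0, "wy": 0, "wz": 0}
    - {"dx": 0.2, "dy": 4.1, "dz": 4.4, "wx": 0, "wy": 0, "wz": 0}
    - {"dx": 0.3, "dy": 6.1, "dz": 6.6, "wx": 0, "wy": 0, "wz": 0}
    - {"dx": 0.4, "dy": 8.2, "dz": 8.8, "wx": 0, "wy": 0, "wz": 0}
    - {"dx": 0.5, "dy": 10.2, "dz": 11, "wx": 0, "wy": 0, "wz": 0}

```text
time: 16.9
eef_pos: [0.5797, -0.0508, 0.1046]
tcp_rot: [2.318, -0.013, 0.009]
contact_force: [4.1, 4.2, -0.2]
opening: 0.0599
```

```bash
python3 - <<'E'
from h import *
go(tw(0,.28,.03),Rt(47)) 
c=snap('top','t9')
im=cv2.cvtColor(c['img'],cv2.COLOR_RGB2BGR)
cv2.imwrite('pics/z10.png',cv2.resize(im[170:335,290:520],None,fx=3.4,fy=3.4,interpolation=cv2.INTER_CUBIC)) 
E
```

```text
t 16.9 p [ 0.5797 -0.0508  0.1046] j [ 0.14  0.56 -0.17  0.99 -0.81  1.79] F [ 4.1  4.2 -0.2] op 0.0599
d mm [  -2.6 -195.8 -204.7] w deg [ 0.2  0.4 -1.2]
```

View pics/z10.png

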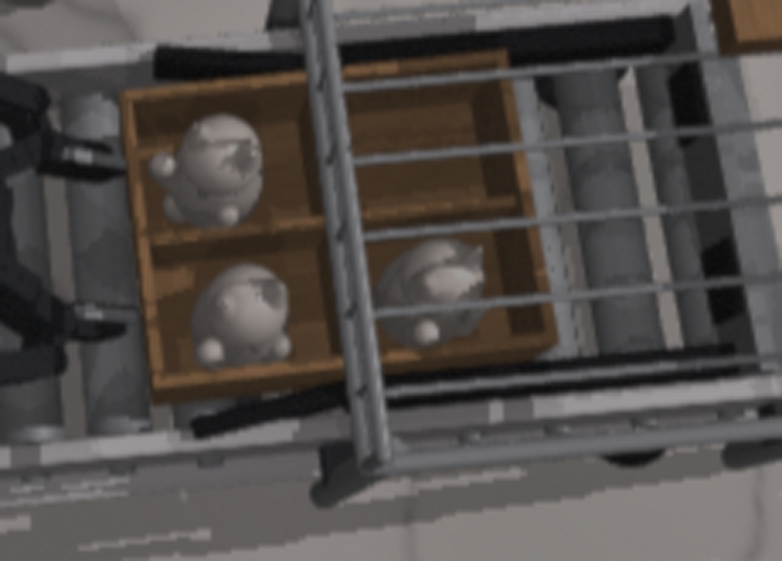

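Emit:
send_rows:
  deltas:
    - {"dx": 0.6, "dy": 2, "dz": 2.2, "wx": 0, "wy": 0, "wz": 0}
    - {"dx": 1.2, "dy": 4.1, "dz": 4.4, "wx": 0, "wy": 0, "wz": 0}
    - {"dx": 1.8, "dy": 6.1, "dz": 6.6, "wx": 0, "wy": 0, "wz": 0}
    - {"dx": 2.4, "dy": 8.2, "dz": 8.8, "wx": 0, "wy": 0, "wz": 0}
    - {"dx": 3.0, "dy": 10.2, "dz": 11, "wx": 0, "wy": 0, "wz": 0}

```text
time: 17.58
eef_pos: [0.5818, -0.066, 0.104]
tcp_rot: [2.318, -0.012, 0.006]
contact_force: [-1.6, 1.2, -0.7]
opening: 0.0601
```

Emit:
send_rows:
  deltas:
    - {"dx": 0.6, "dy": 2, "dz": 2.2, "wx": 0, "wy": 0, "wz": 0}
    - {"dx": 1.2, "dy": 4.1, "dz": 4.4, "wx": 0, "wy": 0, "wz": 0}
    - {"dx": 1.8, "dy": 6.1, "dz": 6.6, "wx": 0, "wy": 0, "wz": 0}
    - {"dx": 2.4, "dy": 8.2, "dz": 8.8, "wx": 0, "wy": 0, "wz": 0}
    - {"dx": 3.0, "dy": 10.2, "dz": 11, "wx": 0, "wy": 0, "wz": 0}

```text
time: 18.2
eef_pos: [0.5853, -0.0809, 0.1045]
tcp_rot: [2.318, -0.012, 0.008]
contact_force: [-1.3, 0.6, -0.4]
opening: 0.0597
```

```bash
python3 - <<'E'
from h import *
go(tw(0,-.092,.03),Rt(47)) 
c=snap('top','t10')
im=cv2.cvtColor(c['img'],cv2.COLOR_RGB2BGR)
cv2.imwrite('pics/z11.png',cv2.resize(im[170:335,290:520],None,fx=3.4,fy=3.4,interpolation=cv2.INTER_CUBIC)) 
snap('scene','s10')
E
```

```text
t 18.2 p [ 0.5853 -0.0809  0.1045] j [ 0.09  0.54 -0.2   0.93 -0.82  1.71] F [-1.3  0.6 -0.4] op 0.0597
d mm [-0.9 36.6 46. ] w deg [ 0.2  0.5 -1.2]
```

View pics/z11.png

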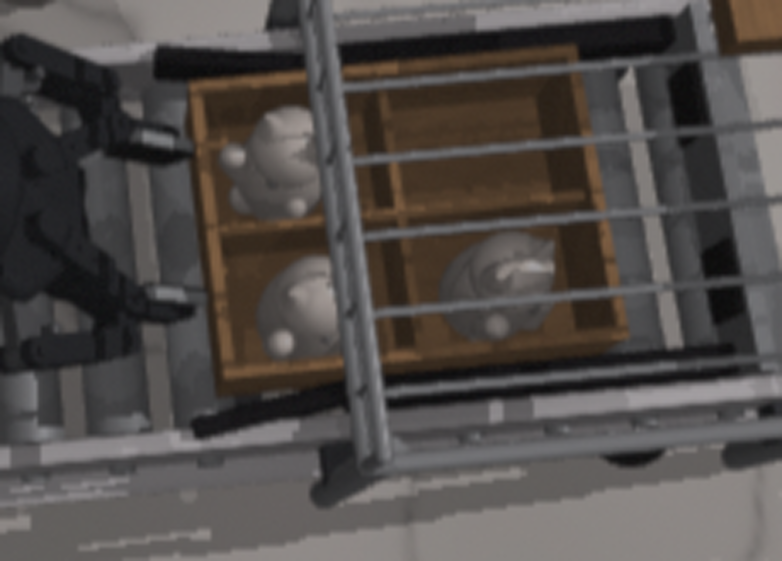

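View pics/s10.png

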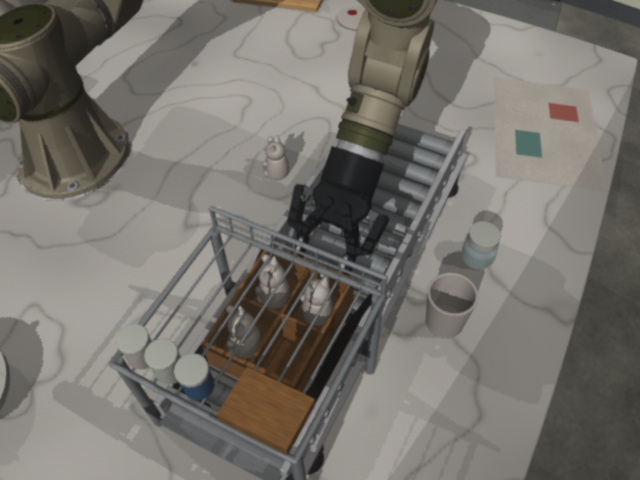

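Emit:
send_rows:
  deltas:
    - {"dx": 0.2, "dy": 2, "dz": 2.2, "wx": 0, "wy": 0, "wz": 0}
    - {"dx": 0.4, "dy": 4.1, "dz": 4.4, "wx": 0, "wy": 0, "wz": 0}
    - {"dx": 0.6, "dy": 6.1, "dz": 6.6, "wx": 0, "wy": 0, "wz": 0}
    - {"dx": 0.8, "dy": 8.2, "dz": 8.8, "wx": 0, "wy": 0, "wz": 0}
    - {"dx": 1.0, "dy": 10.2, "dz": 11, "wx": 0, "wy": 0, "wz": 0}

```text
time: 18.92
eef_pos: [0.5861, -0.0959, 0.1044]
tcp_rot: [2.318, -0.012, 0.008]
contact_force: [-0.3, 0.8, -0.9]
opening: 0.0599
```

Emit:
send_rows:
  deltas:
    - {"dx": 0.2, "dy": 1.7, "dz": 1.8, "wx": 0, "wy": 0, "wz": 0}
    - {"dx": 0.4, "dy": 3.4, "dz": 3.7, "wx": 0, "wy": 0, "wz": 0}
    - {"dx": 0.6, "dy": 5.1, "dz": 5.5, "wx": 0, "wy": 0, "wz": 0}
    - {"dx": 0.8, "dy": 6.8, "dz": 7.3, "wx": 0, "wy": 0, "wz": 0}
    - {"dx": 1.0, "dy": 8.5, "dz": 9.2, "wx": 0, "wy": 0, "wz": 0}

```text
time: 19.55
eef_pos: [0.587, -0.1083, 0.1043]
tcp_rot: [2.318, -0.012, 0.008]
contact_force: [-0.7, 1.6, -0.4]
opening: 0.0602
```

```bash
python3 - <<'E'
from h import *
go(tw(0,-.092,.03),Rt(47)) 
c=snap('top','t11')
im=cv2.cvtColor(c['img'],cv2.COLOR_RGB2BGR)
cv2.imwrite('pics/z12.png',cv2.resize(im[170:335,290:520],None,fx=3.4,fy=3.4,interpolation=cv2.INTER_CUBIC)) 
c=snap('scene','s11')
im=cv2.cvtColor(c['img'],cv2.COLOR_RGB2BGR)
cv2.imwrite('pics/y12.png',cv2.resize(im[170:450,190:400],None,fx=2.1,fy=2.1,interpolation=cv2.INTER_CUBIC)) 
E
```

```text
t 19.55 p [ 0.587  -0.1083  0.1043] j [ 0.04  0.52 -0.23  0.86 -0.82  1.65] F [-0.7  1.6 -0.4] op 0.0602
d mm [-2.7 18.1 25.8] w deg [ 0.2  0.5 -1.2]
```

View pics/z12.png

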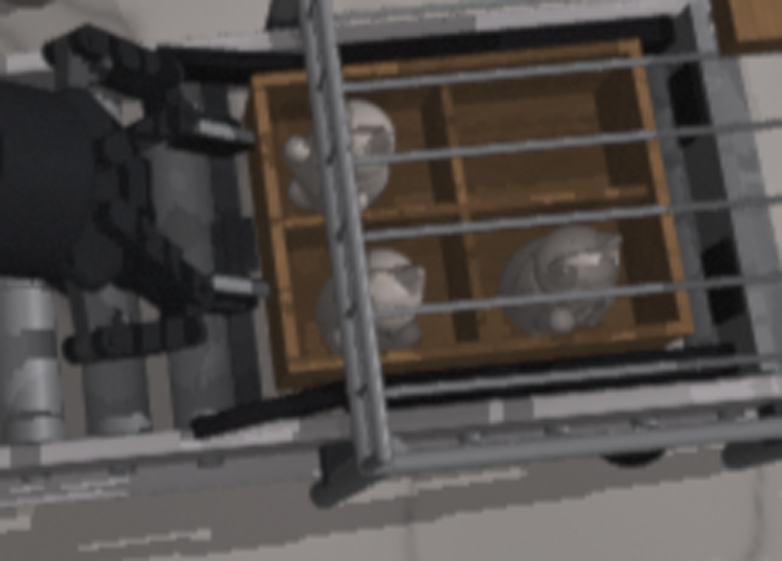

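View pics/y12.png

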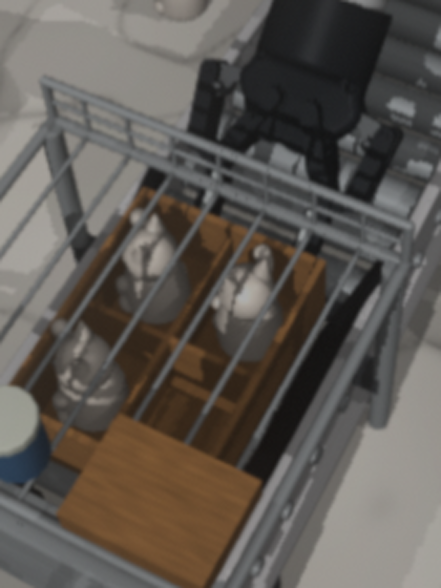

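Emit:
send_rows:
  deltas:
    - {"dx": 0, "dy": 1.7, "dz": 1.8, "wx": 0, "wy": 0, "wz": 0}
    - {"dx": 0, "dy": 3.4, "dz": 3.7, "wx": 0, "wy": 0, "wz": 0}
    - {"dx": 0, "dy": 5.1, "dz": 5.5, "wx": 0, "wy": 0, "wz": 0}
    - {"dx": 0, "dy": 6.8, "dz": 7.3, "wx": 0, "wy": 0, "wz": 0}
    - {"dx": 0, "dy": 8.5, "dz": 9.2, "wx": 0, "wy": 0, "wz": 0}

```text
time: 20.27
eef_pos: [0.5872, -0.1208, 0.1044]
tcp_rot: [2.318, -0.012, 0.009]
contact_force: [2.0, 1.5, 0.7]
opening: 0.0603
```

Emit:
send_rows:
  deltas:
    - {"dx": 0, "dy": 1.4, "dz": 1.5, "wx": 0, "wy": 0, "wz": 0}
    - {"dx": 0, "dy": 2.7, "dz": 2.9, "wx": 0, "wy": 0, "wz": 0}
    - {"dx": 0, "dy": 4.1, "dz": 4.4, "wx": 0, "wy": 0, "wz": 0}
    - {"dx": 0, "dy": 5.4, "dz": 5.8, "wx": 0, "wy": 0, "wz": 0}
    - {"dx": 0, "dy": 6.8, "dz": 7.3, "wx": 0, "wy": 0, "wz": 0}

```text
time: 20.9
eef_pos: [0.5869, -0.1308, 0.1044]
tcp_rot: [2.318, -0.012, 0.008]
contact_force: [0.9, 1.7, 0.0]
opening: 0.06
```

```bash
python3 - <<'E'
from h import *
go(tw(0,-.092,.03),Rt(47)) 
c=snap('top','t12')
im=cv2.cvtColor(c['img'],cv2.COLOR_RGB2BGR)
cv2.imwrite('pics/z13.png',cv2.resize(im[170:335,290:520],None,fx=3.4,fy=3.4,interpolation=cv2.INTER_CUBIC)) 
c=snap('scene','s12')
im=cv2.cvtColor(c['img'],cv2.COLOR_RGB2BGR)
cv2.imwrite('pics/y13.png',cv2.resize(im[170:450,190:400],None,fx=2.1,fy=2.1,interpolation=cv2.INTER_CUBIC)) 
E
```

```text
t 20.9 p [ 0.5869 -0.1308  0.1044] j [ 0.01  0.51 -0.25  0.81 -0.82  1.59] F [0.9 1.7 0. ] op 0.06
d mm [-2.8  2.7  9.4] w deg [ 0.2  0.5 -1.2]
```

View pics/z13.png

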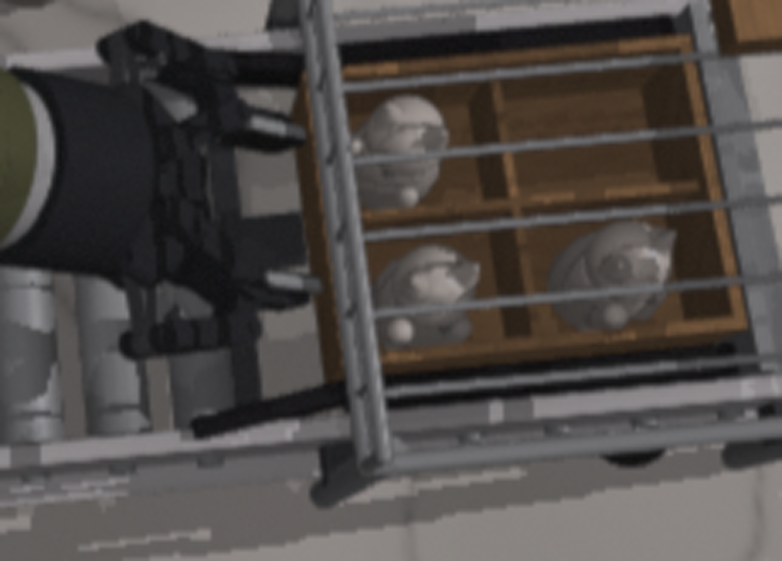

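View pics/y13.png

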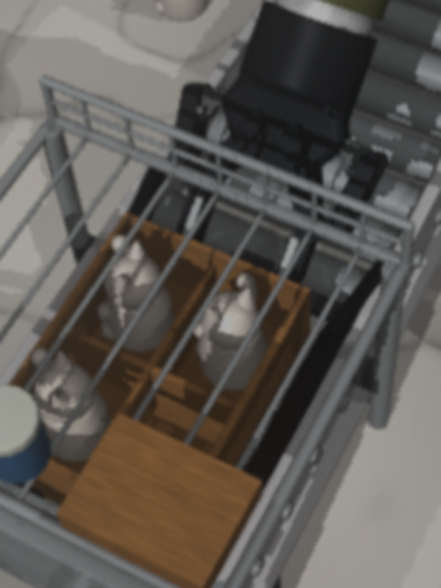

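Emit:
send_rows:
  deltas:
    - {"dx": 0, "dy": 0.8, "dz": 0.9, "wx": 0, "wy": 0, "wz": 0}
    - {"dx": 0, "dy": 1.6, "dz": 1.7, "wx": 0, "wy": 0, "wz": 0}
    - {"dx": 0, "dy": 2.4, "dz": 2.6, "wx": 0, "wy": 0, "wz": 0}
    - {"dx": 0, "dy": 3.2, "dz": 3.4, "wx": 0, "wy": 0, "wz": 0}
    - {"dx": 0, "dy": 4, "dz": 4.3, "wx": 0, "wy": 0, "wz": 0}

```text
time: 21.62
eef_pos: [0.5867, -0.1367, 0.1043]
tcp_rot: [2.318, -0.012, 0.008]
contact_force: [-0.3, 1.4, 1.0]
opening: 0.0598
```

Emit:
send_rows:
  deltas:
    - {"dx": 0, "dy": 0.4, "dz": 0.4, "wx": 0, "wy": 0, "wz": 0}
    - {"dx": 0, "dy": 0.8, "dz": 0.9, "wx": 0, "wy": 0, "wz": 0}
    - {"dx": 0, "dy": 1.2, "dz": 1.3, "wx": 0, "wy": 0, "wz": 0}
    - {"dx": 0, "dy": 1.6, "dz": 1.7, "wx": 0, "wy": 0, "wz": 0}
    - {"dx": 0, "dy": 2.0, "dz": 2.2, "wx": 0, "wy": 0, "wz": 0}

```text
time: 22.25
eef_pos: [0.5873, -0.1384, 0.1043]
tcp_rot: [2.32, -0.011, 0.01]
contact_force: [0.5, 10.1, 2.0]
opening: 0.0597
```

```bash
python3 - <<'E'
from h import *
go(tw(0,-.092,.03),Rt(47)) 
c=snap('top','t13')
im=cv2.cvtColor(c['img'],cv2.COLOR_RGB2BGR)
cv2.imwrite('pics/z14.png',cv2.resize(im[170:335,290:520],None,fx=3.4,fy=3.4,interpolation=cv2.INTER_CUBIC)) 
E
```

```text
t 22.25 p [ 0.5873 -0.1384  0.1043] j [-0.01  0.5  -0.26  0.79 -0.82  1.57] F [ 0.5 10.1  2. ] op 0.0597
d mm [-3.3 -2.3  3.7] w deg [ 0.1  0.4 -1.2]
```

View pics/z14.png

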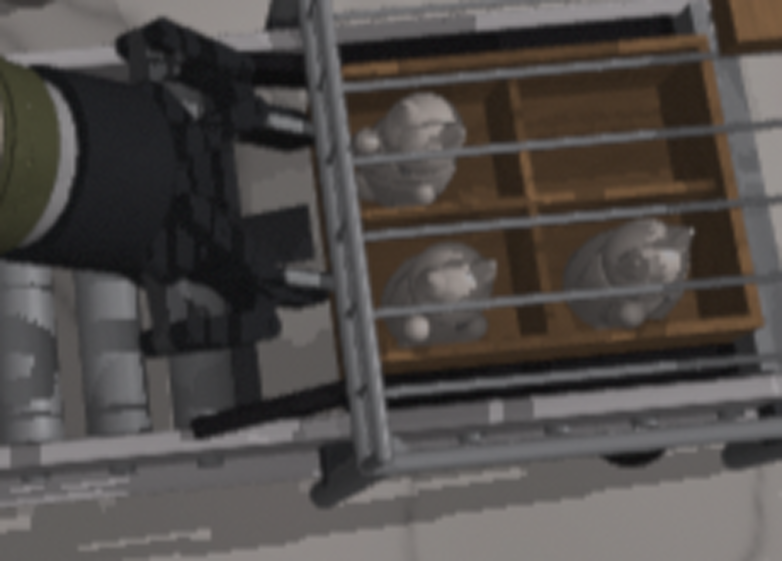

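```bash
python3 - <<'E'
from h import *
c=load('t13'); cart(c,[(315,70),(706,38),(762,328),(345,365)],ox=290,oy=170)
im=cv2.cvtColor(c['img'],cv2.COLOR_RGB2BGR)
cv2.imwrite('pics/z15.png',cv2.resize(im[170:290,340:430],None,fx=6,fy=5,interpolation=cv2.INTER_CUBIC)) 
cv2.imwrite('pics/z16.png',cv2.resize(im[170:290,450:540],None,fx=6,fy=5,interpolation=cv2.INTER_CUBIC)) 
for d in((.031,'dogup'),(0,'')):pass
print('tip up',proj(c,tw(.013,-.095,.013)),proj(c,tw(-.013,-.095,.013)),'flush',proj(c,tw(.013,-.0965,0)),'rear top home',proj(c,tw(.065,-.101,.06)),proj(c,tw(-.065,-.101,.06)),'front',proj(c,tw(.065,-.271,.06)),proj(c,tw(-.065,-.271,.06)))
E
```

```text
[[59.7, -95.7], [58.0, -267.2], [-70.8, -266.4], [-69.8, -91.9]] ctr [  -5.8 -180.3] rear yaw -1.68 side yaws [np.float64(-0.57), np.float64(-0.32)]
tip up (np.float64(382.08370210411067), np.float64(228.79975550824153)) (np.float64(384.1949124509694), np.float64(245.0558902542336)) flush (np.float64(382.0668452254909), np.float64(230.8240030618012)) rear top home (np.float64(385.42328362772264), np.float64(186.526005540621)) (np.float64(397.09091446867785), np.float64(273.008880476887)) front (np.float64(498.9360183257153), np.float64(176.17176853534244)) (np.float64(516.1449858522735), np.float64(261.7874190822017))
```

View pics/z15.png

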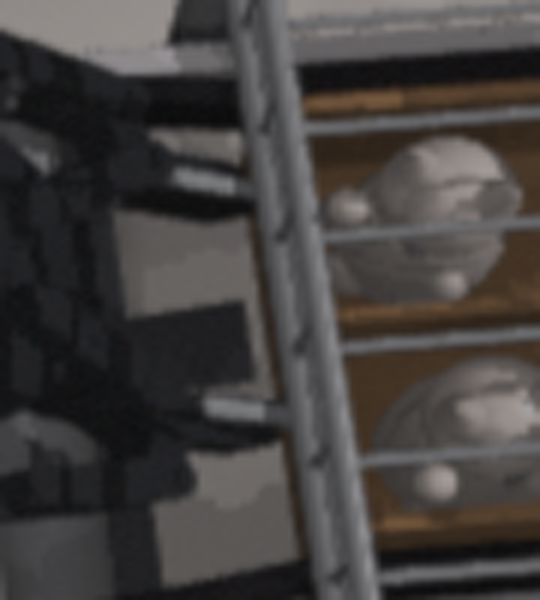

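View pics/z16.png

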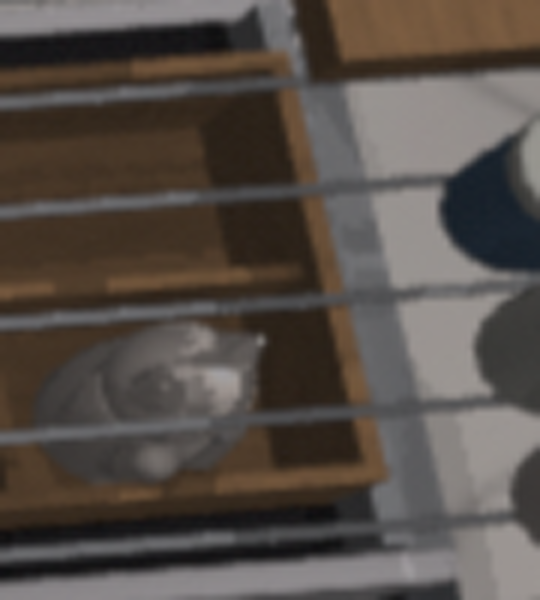

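Emit:
send_rows:
  deltas:
    - {"dx": 0, "dy": 0, "dz": 0, "wx": 0, "wy": 0, "wz": 0}
    - {"dx": 0, "dy": 0, "dz": 0, "wx": 0, "wy": 0, "wz": 0}
    - {"dx": 0, "dy": -0.2, "dz": -0.2, "wx": 0, "wy": 0, "wz": 0}
    - {"dx": 0, "dy": -0.4, "dz": -0.4, "wx": 0, "wy": 0, "wz": 0}
    - {"dx": 0, "dy": -0.6, "dz": -0.6, "wx": 0, "wy": 0, "wz": 0}

```text
time: 22.92
eef_pos: [0.5873, -0.1382, 0.1044]
tcp_rot: [2.318, -0.012, 0.009]
contact_force: [2.1, 4.3, -0.0]
opening: 0.06
```

Emit:
send_rows:
  deltas:
    - {"dx": 0, "dy": -0.2, "dz": -0.2, "wx": 0, "wy": 0, "wz": 0}
    - {"dx": 0, "dy": -0.4, "dz": -0.4, "wx": 0, "wy": 0, "wz": 0}
    - {"dx": 0, "dy": -0.6, "dz": -0.6, "wx": 0, "wy": 0, "wz": 0}
    - {"dx": 0, "dy": -0.8, "dz": -0.9, "wx": 0, "wy": 0, "wz": 0}
    - {"dx": 0, "dy": -1.2, "dz": -1.3, "wx": 0, "wy": 0, "wz": 0}

```text
time: 23.55
eef_pos: [0.5862, -0.1375, 0.1043]
tcp_rot: [2.317, -0.013, 0.006]
contact_force: [-0.2, -0.3, 0.3]
opening: 0.0597
```

Emit:
send_rows:
  deltas:
    - {"dx": 0, "dy": -2, "dz": -2, "wx": 0, "wy": 0, "wz": 0}
    - {"dx": 0, "dy": -5, "dz": -5.4, "wx": 0, "wy": 0, "wz": 0}
    - {"dx": 0, "dy": -10, "dz": -11, "wx": 0, "wy": 0, "wz": 0}
    - {"dx": 0, "dy": -17, "dz": -18, "wx": 0, "wy": 0, "wz": 0}
    - {"dx": 0, "dy": -24, "dz": -26, "wx": 0, "wy": 0, "wz": 0}

```text
time: 24.18
eef_pos: [0.587, -0.1007, 0.1044]
tcp_rot: [2.318, -0.012, 0.008]
contact_force: [0.3, -0.0, 0.3]
opening: 0.0602
```

Emit:
send_rows:
  deltas:
    - {"dx": 0, "dy": -8, "dz": -12, "wx": 0, "wy": 0, "wz": 0}
    - {"dx": 0, "dy": -18, "dz": -30, "wx": 0, "wy": 0, "wz": 0}
    - {"dx": 0, "dy": -30, "dz": -55, "wx": 0, "wy": 0, "wz": 0}
    - {"dx": 0, "dy": -45, "dz": -85, "wx": 0, "wy": 0, "wz": 0}
    - {"dx": 0, "dy": -60, "dz": -115, "wx": 0, "wy": 0, "wz": 0}

```text
time: 24.8
eef_pos: [0.5874, 0.0251, 0.1389]
tcp_rot: [2.318, -0.012, 0.008]
contact_force: [0.3, -0.0, 0.4]
opening: 0.0599
```

```bash
python3 - <<'E'
from h import *
go(tw(0,.10,.03),Rt(47)) 
c=snap('top','t14')
im=cv2.cvtColor(c['img'],cv2.COLOR_RGB2BGR)
cv2.imwrite('pics/z17.png',cv2.resize(im[160:320,330:540],None,fx=3.7,fy=3.7,interpolation=cv2.INTER_CUBIC)) 
c=snap('scene','s14')
im=cv2.cvtColor(c['img'],cv2.COLOR_RGB2BGR)
o=cv2.cvtColor(load('scene0')['img'],cv2.COLOR_RGB2BGR)
cv2.imwrite('pics/y17.png',np.hstack([cv2.resize(a[200:450,200:400],None,fx=2,fy=2,interpolation=cv2.INTER_CUBIC) for a in(o,im)])) 
E
```

```text
t 24.8 p [0.5874 0.0251 0.1389] j [ 0.26  0.61  0.01  1.24 -0.79  1.95] F [ 0.3 -0.   0.4] op 0.0599
d mm [ -6.5 -47.    6.3] w deg [ 0.2  0.5 -1.2]
```

View pics/z17.png

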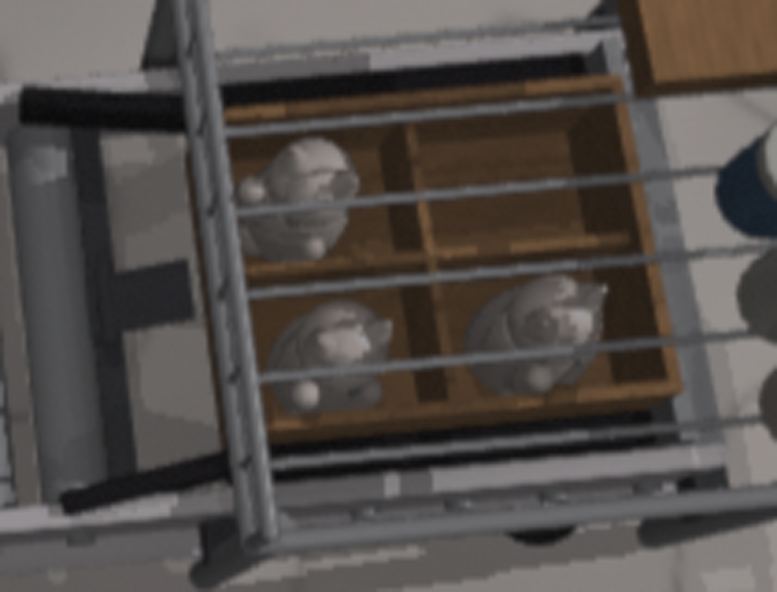

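View pics/y17.png

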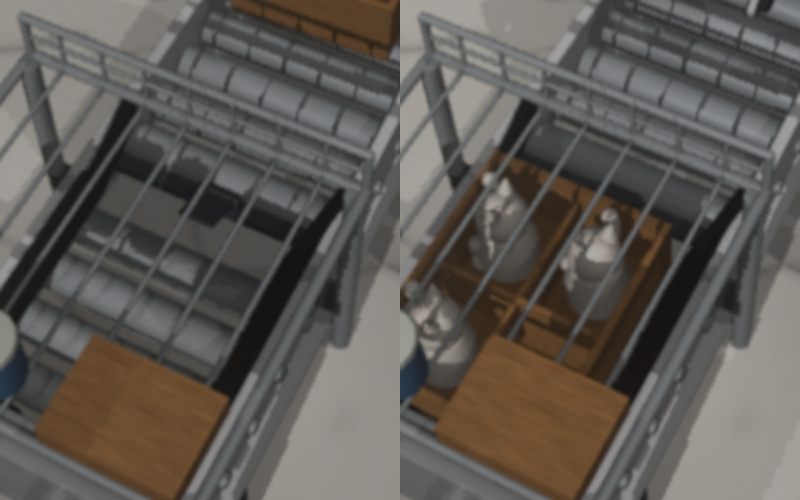

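```bash
python3 - <<'E'
from h import *
a,b,d=[cv2.cvtColor(load(f)['img'],cv2.COLOR_RGB2BGR) for f in('top0','t14','t13')]
cv2.imwrite('pics/dog.png',np.hstack([cv2.resize(i[215:260,345:400],None,fx=7,fy=10,interpolation=cv2.INTER_NEAREST) for i in(a,b)]))
for i in(a,b):
    g=cv2.cvtColor(i,cv2.COLOR_BGR2GRAY)
    for v in(234,238,242): print(v,g[v,372:394])
    for u in(370,374,378): print(u,g[222:256,u])
E
```

```text
234 [37 39 38 37 38 39 38 39 45 70 82 83 74 50 62 74 88 85 68 57 69 90]
238 [38 36 38 39 38 38 38 39 39 54 81 83 81 59 55 66 74 55 47 56 63 79]
242 [37 37 37 38 36 36 36 36 33 39 67 82 82 73 49 60 72 81 87 69 65 70]
370 [84 84 85 85 84 84 85 83 82 71 43 37 36 38 38 38 38 37 38 38 36 37 36 34
 34 38 61 86 91 93 95 96 97 98]
374 [ 84  84  84  84  84  85  84  83  73  48  37  37  38  39  37  39  38  38
  37  38  37  36  34  34  35  59  87  98  99  99 100  99  99  99]
378 [ 84  84  83  83  85  84  83  75  55  40  37  38  38  37  39  39  38  38
  37  39  36  36  34  34  44  66  89  98 100  99  99  99  99  99]
234 [ 37  39  37  37  36  39  39  39  44  74  94  85  46  42  67  83  97  90
  72  63  78 100]
238 [37 38 38 38 38 39 38 39 39 54 92 91 61 44 58 74 81 59 54 62 71 89]
242 [37 38 38 38 38 38 38 37 39 40 67 85 82 45 42 67 81 90 97 76 72 79]
370 [ 92  96  97  97  97  96  97  97  95  81  46  37  37  39  38  37  37  39
  37  37  38  36  37  37  37  42  64  89  95  96  98  99 101 101]
374 [ 97  98  96  97  97  97  98  96  84  53  38  37  37  37  37  39  38  38
  39  37  38  37  38  37  41  62  90 102 103 103 103 103 103 103]
378 [ 98  97  97  97  98  97  96  86  60  40  38  38  39  39  38  38  38  38
  38  37  38  36  38  38  48  70  91 102 103 103 103 102 102 103]
```

View pics/dog.png

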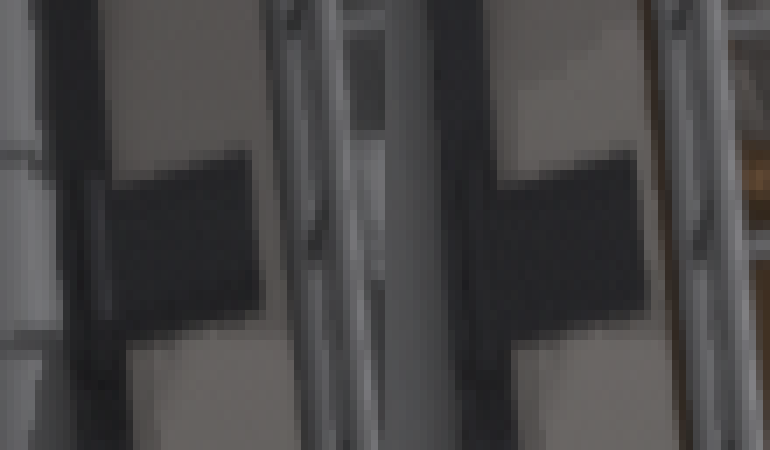

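```bash
python3 - <<'E'
from h import *
a,b=[cv2.cvtColor(load(f)['img'],cv2.COLOR_RGB2GRAY).astype(float) for f in('t13','t14')]
for r in [(185,228,480,512),(228,258,485,525),(190,255,435,475)]:
    A=a[r[0]:r[1],r[2]:r[3]];B=b[r[0]:r[1],r[2]:r[3]]
    print(cv2.phaseCorrelate(A,B),abs(A-B).mean())
for v in(186,222,250): print(a[v,490:522].astype(int),b[v,490:522].astype(int),sep='\n')
E
```

```text
((-0.08602574000114416, 0.5349271447677069), 0.99698384684682) 2.9069767441860463
((0.002919576828922743, -0.0540901830185998), 0.9862651747768177) 3.4983333333333335
((-0.029580155233983163, 0.04063830904092214), 1.0032967273068936) 2.5676923076923077
[ 72  73  73  79  78  79  80  80  79  81  81  67  56  58  58  58  66  79
  97 105 108 112 113 114 121 121 121 127 128 127 140 141]
[ 69  70  70  75  76  74  76  76  75  78  77  64  53  56  56  55  63  75
  93 100 102 107 108 109 115 115 116 122 122 122 134 135]
[ 39  38  41  39  40  43  41  42  42  43  38  36  47  73  76  80  95 105
 112 112 113 112 113 117 133 147 149 148 149 148 149 148]
[ 37  36  39  38  39  40  41  40  42  41  35  34  44  70  73  75  90 101
 107 108 108 106 108 111 127 140 142 142 143 141 142 142]
[83 85 63 42 34 35 36 37 37 37 36 36 38 39 40 41 41 47 67 77 79 82 89 94
 94 93 84 82 80 83 95 91]
[79 81 61 40 35 34 34 36 36 36 34 35 36 37 38 38 40 44 63 74 76 79 85 90
 90 89 81 80 77 80 92 88]
```

Emit:
send_rows:
  deltas:
    - {"dx": 0, "dy": 0, "dz": -20, "wx": 0, "wy": 0, "wz": 0}
    - {"dx": 0, "dy": 0, "dz": -40, "wx": 0, "wy": 0, "wz": 0}
    - {"dx": 0, "dy": 0, "dz": -55, "wx": 0, "wy": 0, "wz": 0}
    - {"dx": 0, "dy": 0, "dz": -60, "wx": 0, "wy": 0, "wz": 0}
    - {"dx": 0, "dy": 0, "dz": -60, "wx": 0, "wy": 0, "wz": 0}

```text
time: 25.52
eef_pos: [0.5874, 0.0675, 0.1791]
tcp_rot: [2.318, -0.012, 0.008]
contact_force: [-0.1, -0.1, 0.4]
opening: 0.0597
```

```bash
python3 - <<'E'
from h import *
snap('scene','s15'); print(manip.get_state()['joint_vel'].round(3), manip.finish_job())
E
```

```text
the job is handed in; nothing more can be done
[-0.005  0.    -0.008 -0.001  0.001 -0.   ] None
```

View pics/s15.png

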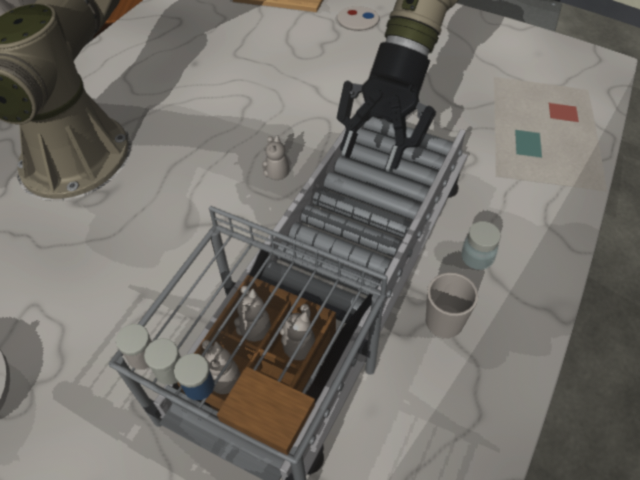

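I pushed the carton along the track into the bay and up to the end stop, then drew the arm clear and handed the job in at about 25.5 s. I used two open fingers leaning 47° along the travel, at about 20 to 28 mm/s.

- **At the stop:** the push force rose from 1.4 N to 10 N within 2 mm of travel. When I let go, the carton moved less than 0.1 pixel in the top view.
- **Dog:** its outline in the top view is the same as before the push, with a light gap between its tip and the carton's rear, so it is standing.
- **Cats and other things:** all three cats are standing in the carton. The jar, cup, spare cat and the pots on the shelf look unmoved in the last picture. The robot was touching nothing when I handed in.

**Disagreement:** my measurement put the carton's front about 4 mm short of the stop's nominal position. The stop and the dog's tip measured 2.5 to 4.5 mm off the same way before the push. I therefore took it as an error in my track origin and relied on the force and the dog instead.

The carton also ran about 2° skewed and 7 mm off centre until the guides lined it up. The readings I took then reached at most 4 N sideways and 5 N along the track.

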